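Put the loose model atoms away with the scoop

TASK

Tidy up the molecular-model kit: lift the case's lid fully back until it rests on its stop, then with the scoop, never with the fingers, move every loose ball from the green tray into the case, in as many scoopfuls as it takes. Stand the scoop upright back on the middle of its mat, let the lid down shut, and leave the other glassware, bottles and the finished model where they are.

Things in the scene. Friction and masses are not known exactly. Their poses are not given: they have to be found in the camera images.
- lid (a joint): the case's lid hinge in rad: 0 shut, grows as the lid opens, stop at 1.85. Past vertical (about 1.57) the lid falls back onto the stop by itself; below that it sinks shut by itself, slowly, since the hinge is damped (lid 0.25 kg, no latch, no spring)
- case: fixed grey plastic storage case, an open box 170 (its x) by 230 (its y) by 75 high outside, walls and floor 5 thick, under a lid hinged on its far (+x) top edge. Origin: centre of its underside, z up; yaw varies up to 0.25
- lid_hinge (a point): a point on the hinge axis, middle of the case's far (+x) top edge at height 75; the axis runs along the case's y. The lid is a flat plate 170 by 230 by 8 thick, lying on the rim when shut and reaching from the hinge to the front edge
- lid_tab (a point): grip point on the black upright lifting tab on top of the lid, moving with the lid: 145 from the hinge line towards the front edge, 26 above the lid's top face (34 above the hinge when shut). The tab is 12 thick along the case's y, 26 along x, 42 tall from the lid's top face; pinched across its 12 mm it can pivot between the fingers as the lid swings
- trough: fixed green plastic tray holding the loose balls, 274 by 158 outside. Origin: on the underside, x along the tray, z up. Floor 4 thick, inner width 150 (y), upright walls 4 thick and 39 high, slippery. Inner faces of the end walls at x = -142 and x = +124. It lies roughly across the table, +x end towards the world's +y (yaw 1.3 to 1.85); the balls start in its +x half
- trough_end (a point): middle of the foot of the tray's +x end wall: (124, 0, 4) in the tray's frame, on the floor's top face
- scoop: loose aluminium scoop, 120 g, weight low, standing on its mat. Origin: underside, x to the open nose, z up. Pan 66 wide (y), 62 inside, back wall at x = -40 to -37 (36 high), side walls 30 high ending at x = 30. Floor 2 thick, flat to x = 28, then a lip ramp: crest 4 high at x = 28, down to 2 at the nose, so balls inside sit behind a 2 mm step. Holds 4 balls
- scoop_grip (a point): grip point of the scoop's black handle at (-17, 0, 80) in the scoop's frame: an upright flat grip above the pan, 14 thick along the scoop's x, 44 wide along its y, from z = 55 to 97. Pinch it from above across its 14 mm; it stands on a bridge (top at z = 55) from the back wall, whose rear face, the hindmost part of the scoop, is at x = -47
- scoop_nose (a point): middle of the scoop's front lip, at (40, 0, 1) in the scoop's frame
- mat: the scoop's place: a thin black rubber mat fixed on the table, 120 (x) by 100 (y) by 3 thick. Origin: centre of its underside
- atom1: a loose model atom: a black plastic ball 28 across, 15 g, with small dimples, slippery (friction about 0.2); it rolls on slopes above about 9 degrees. Origin: its centre. Four to eight are present, the others are absent
- atom2: a loose model atom: a black plastic ball 28 across, 15 g, with small dimples, slippery (friction about 0.2); it rolls on slopes above about 9 degrees. Origin: its centre. Four to eight are present, the others are absent
- atom3: a loose model atom: a black plastic ball 28 across, 15 g, with small dimples, slippery (friction about 0.2); it rolls on slopes above about 9 degrees. Origin: its centre. Four to eight are present, the others are absent
- atom4: a loose model atom: a black plastic ball 28 across, 15 g, with small dimples, slippery (friction about 0.2); it rolls on slopes above about 9 degrees. Origin: its centre. Four to eight are present, the others are absent
- atom5: a loose model atom: a black plastic ball 28 across, 15 g, with small dimples, slippery (friction about 0.2); it rolls on slopes above about 9 degrees. Origin: its centre. Four to eight are present, the others are absent
- atom6: a loose model atom: a black plastic ball 28 across, 15 g, with small dimples, slippery (friction about 0.2); it rolls on slopes above about 9 degrees. Origin: its centre. Four to eight are present, the others are absent
- atom7: a loose model atom: a black plastic ball 28 across, 15 g, with small dimples, slippery (friction about 0.2); it rolls on slopes above about 9 degrees. Origin: its centre. Four to eight are present, the others are absent
- atom8: a loose model atom: a black plastic ball 28 across, 15 g, with small dimples, slippery (friction about 0.2); it rolls on slopes above about 9 degrees. Origin: its centre. Four to eight are present, the others are absent
- bottle1: bystander: small white reagent bottle, 36 across, 75 high
- bottle2: bystander: small white reagent bottle, 36 across, 75 high
- beaker: bystander: glass beaker, 56 across, 65 high
- model: bystander: finished triangle model of three 32 mm red balls; origin under one ball
- jar: bystander: amber jar, 52 across, 85 high

How it is judged:
By the outcome, as a careful person would: the job done as asked, in the order asked, and still so for the second after the job is handed in, with the robot touching nothing.
Of atom1, atom2, atom3, atom4, atom5, atom6, atom7, atom8 only 4 to 8 are there at a start; the rules pass over those that are not, and their reading is None.
At some moment in a run one of scoop may be knocked a few centimetres aside while the robot is not near it.
It also fails if it takes over 210 s, if anything falls off the work surface, if the arm or the gripper's body presses on something with over 40 N, if the wrist force passes 120 N, or if a joint passes its speed limit or range.

ROBOT

A 6-joint arm with a two-finger parallel gripper is mounted at the origin on the work surface. World frame = base frame: x ahead of the robot, y to its left, z up, the work surface at z = 0. Lengths are in m, angles in degrees, forces in N, time in s.
With the tool pointing down it reaches from about 0.25 to 0.725 m from the base axis. Payload 9.7 kg.
Tool frame: the origin (TCP) lies on the centre line of the jaws, within the pads' length; the fingertips stand tip_extent ahead of it and the grasp point (between the pads) lies 3 mm ahead of it (tip_extent is the distance from the TCP to the fingertips, in m); z points along the fingers, y is the line along which they close (so a half turn about z gives the same grasp; the last joint's range is limited). The gripper opens to 85 mm and grips with 20 to 120 N. Pads are 22 mm wide; open, the fingers measure 114 mm over their backs; the gripper's body (76 mm by 85 mm) begins 54 mm behind the grasp point. The pads swing forward as they close: fully open they stand 13 mm farther back than shut.
Start: joints at [73.969, 4.979, 10.078, 95.1, 0, 90], TCP at [0.152, 0.529, 0.253] pointing down, gripper open.
Joint ranges: [-179.16, 179.16], [-48.56, 103.87], [-65.8, 70.77], [-126.05, 130.52], [-82.76, 87.17], [-180, 180]. Speed limits (degrees/s): [127.2, 127.2, 147.25, 180, 180, 180].

INTERFACE

Orientations are given as [roll, pitch, yaw] about the fixed x, y, z axes, in that order (R = Rz(yaw) Ry(pitch) Rx(roll)).
In Python, from workcell import * gives the robot as it stands.
- The arm moves only by the tool servo_tool, never from a script. Its argument "rows" is a list of rows, each an object with "offset": the shift along the tool's x, y, z as a fraction of full scale, a list of three; "yaw": the turn about the tool's z as a fraction of full scale; "claw": the closure, from 0 (fully open) to 1 (shut). A call has 1 to 12 rows; each row is the pose to reach, as a shift and turn from the pose commanded when the call began, along the tool's axes at that moment, turning the shorter way round; what a row does not reach only later rows make up. Full scale, the value 1, is 0.1 m for a shift and pi rad for a turn. A row lasts 1/8 s, in which the tool goes at most 62.5 mm and 10.7 degrees, less where a joint would pass 70% of its speed; a pose out of reach is approached as far as the arm can. A call with a number of a shift or a turn outside -1 to 1 is refused whole. A call with a gripper value outside its range is refused whole. The fingers move at their own pace and stop on an object; "squeeze" is the grip in N (left out, the last holds). Time passes only in rows, so rows that repeat a pose let the fingers close. It gives the time, the measured TCP pose, the force, the opening and the grip force at its end, in the units of the state.
- get_obs(): the state, without advancing time (a new reading comes with each control period).
- camera(name): name is "side" or "top"; returns (picture, depth): 420x560x3 uint8, red, green, blue; 420x560 float32, m along the optical axis (not along the pixel's ray), 0 where there is no reading.
- camera_info(name): a dict with "fx", "fy", "cx", "cy" (pixels), "dist" ([k1, k2, p1, p2, k3] as OpenCV has them; the pictures are not rectified), "cam_to_world" (4x4, takes a point from camera to world coordinates). Camera axes: x right, y up, looking along -z (the intrinsics and any distortion apply to the point x, -y, -z); pixel columns grow to the right and rows downward; lengths in m; the calibration is good to about 2 mm. A picture is of the moment at which its call begins. camera_info takes no time and is no camera call.
- job_done(): hands the job in; it is judged then, once.
The state is a dict: "time": time; "q": joint angles; "qd": joint speeds; "joint_efforts": joint torques, N m; "ee_pos": TCP position; "tcp_rot": TCP orientation; "wrist_force": force on the tool from outside, world axes, zero at the start; "torque": the same for the moment, N m; "opening": finger opening in m; "grasp_force": force on a finger pad.
Only numpy, scipy, OpenCV 4.12 (cv2) and the standard library are available. Lean on these libraries where they do the work, as an engineer would, in place of code of your own. Each camera call takes 0.05 s, during which the arm holds its last target. There are 200 camera calls.

## Working session

There is one attempt and no reset: what is moved stays moved. The work goes in short steps, Python scripts to look and compute and a tool call to move; the robot and the scene stay as the last step left them, time stands still between calls to the robot, and variables do not carry over. Pictures are saved under pics/ and viewed, at most 14 in all, crops included, and the job is handed in when it is done.

Besides the shell and the picture viewer there is one more tool, called after "Request:" as name([rows], argument=value, ...), one row to a line, values as JSON. servo_tool: Moves the arm, as the interface text tells. Its arguments: {"type":"object","properties":{"rows":{"type":"array"},"squeeze":{"type":"number"}},"required":["rows"]}

```bash
mkdir -p pics; ls; cat > h.py <<'E'
from workcell import *
import numpy as np, cv2
def snap(n,f):
    im,d=camera(n); cv2.imwrite('pics/'+f+'.png',im[...,::-1]); np.save('pics/'+f+'_d.npy',d); return im,d
def ray(n,uv):
    c=camera_info(n);K=np.array([[c['fx'],0,c['cx']],[0,c['fy'],c['cy']],[0,0,1.]])
    p=cv2.undistortPoints(np.array(uv,float).reshape(-1,1,2),K,np.array(c['dist']))[:,0]
    T=np.array(c['cam_to_world']); d=np.c_[p[:,0],-p[:,1],-np.ones(len(p))]@T[:3,:3].T
    return T[:3,3],d
def onplane(n,uv,z):
    o,d=ray(n,uv); return o+d*((z-o[2])/d[:,2])[:,None]
def cloud(n,depth):
    h,w=depth.shape;v,u=np.mgrid[:h,:w]
    o,d=ray(n,np.c_[u.ravel(),v.ravel()]); return (o+d*depth.reshape(-1,1)).reshape(h,w,3)
def st():
    o=get_obs(); print({k:np.round(o[k],4).tolist() for k in('time','q','ee_pos','tcp_rot','wrist_force','opening','grasp_force')})
E
python3 - <<'E'
from h import *
print(get_obs())
for n in('side','top'):
    im,d=snap(n,n+'0'); c=camera_info(n); print(n,{k:np.round(v,4).tolist() for k,v in c.items()}, (d>0).mean())
E
```

```text
pics
{'time': 0.0, 'q': array([ 7.39676664e+01,  5.01011722e+00,  1.00361263e+01,  9.51003516e+01,
       -1.60495887e-03,  9.00003133e+01]), 'qd': array([-0.01440823,  0.05558706,  0.03995828,  0.01888015,  0.05543543,
        0.04050163]), 'joint_efforts': array([-7.84336316e-04, -5.20379233e+01,  4.64814019e+01,  1.56145217e-02,
       -4.10439554e-05,  1.09933033e-06]), 'ee_pos': array([0.15185131, 0.52841609, 0.25260746]), 'tcp_rot': array([-1.79925657e+02,  1.60536409e-03,  1.63967355e+02]), 'wrist_force': array([-0.08644512,  1.55299631,  0.065039  ]), 'torque': array([-0.00682418, -0.00919799, -0.00142837]), 'grasp_force': 0.0, 'opening': 0.0853062707522622}
side {'fx': 542.5292, 'fy': 542.5292, 'cx': 281.0537, 'cy': 208.521, 'dist': [-0.0219, 0.0, 0.0, 0.0, 0.0], 'cam_to_world': [[0.944, 0.2184, -0.2475, 0.2176], [-0.3298, 0.6528, -0.6819, -0.682], [0.0127, 0.7254, 0.6883, 0.8711], [0.0, 0.0, 0.0, 1.0]]} 0.9959141156462585
top {'fx': 475.0335, 'fy': 475.0335, 'cx': 282.564, 'cy': 215.2171, 'dist': [-0.0954, 0.0, 0.0, 0.0, 0.0], 'cam_to_world': [[-0.0139, 0.9987, -0.0482, 0.4181], [-0.9999, -0.0136, 0.0054, 0.05], [0.0047, 0.0483, 0.9988, 1.3674], [0.0, 0.0, 0.0, 1.0]]} 0.9961692176870748
```

View pics/top0.png

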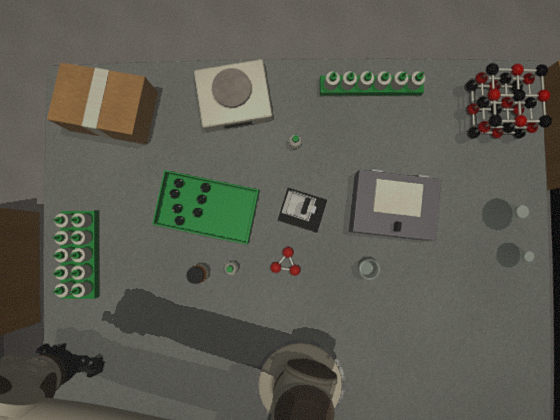

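View pics/side0.png

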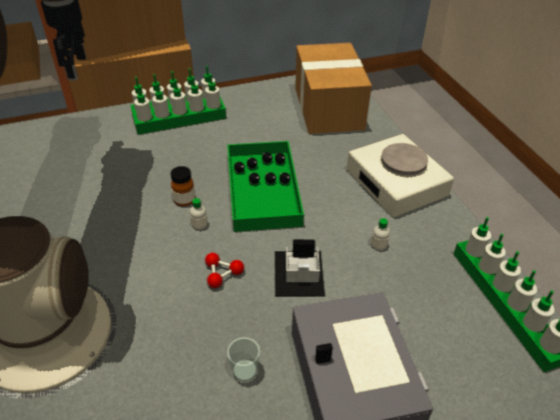

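The top view shows the shut case at (395,205), the scoop on its mat at (302,208) and the tray at (207,207) with 7 balls at its left end, which is world +y. The side view also shows 7 balls, with the black tab at (323,353) and the scoop handle at (303,248). I'll measure these next.

```bash
cat > meas.py <<'E'
from h import *
def rect(P):
    r=cv2.minAreaRect(P[:,:2].astype(np.float32)*1000); return np.round(r[0],1),np.round(r[1],1),round(r[2],1),np.round(cv2.boxPoints(r)).tolist()
def load(n,f):
    im=cv2.imread('pics/'+f+'.png');d=np.load('pics/'+f+'_d.npy');C=cloud(n,d);C[d==0]=9;return im,C,cv2.cvtColor(im,cv2.COLOR_BGR2HSV)
def balls(f,Tc=None):
    im,C,hsv=load('top',f)
    return im,C,hsv
E
python3 - <<'E'
from meas import *
for n in('top','side'):
    im,C,H=load(n,n+'0')
    X,Y,Z=C[...,0],C[...,1],C[...,2]
    box=lambda a,b,c,d:(X>a)&(X<b)&(Y>c)&(Y<d)
    flo=box(.3,.7,0,.1)
    print(n,'table z',np.median(Z[box(.25,.33,-.05,.0)]))
    g=(H[...,0]>45)&(H[...,0]<75)&(H[...,1]>150)&(H[...,2]>40)&box(.3,.65,.1,.45)
    print('trough all',rect(C[g]),'rim',rect(C[g&(Z>.03)]), np.percentile(Z[g],[2,30,98]))
    lid=(Z>.06)&(Z<.11)&box(.3,.65,-.4,-.08)
    print('lid',rect(C[lid]),np.median(Z[lid]))
    tab=(Z>.095)&(Z<.14)&box(.3,.65,-.4,-.08)
    print('tab',rect(C[tab]),np.percentile(Z[tab],[2,50,98]))
    hd=(Z>.085)&(Z<.12)&box(.3,.65,-.07,.1); print('handle',rect(C[hd]),np.percentile(Z[hd],[2,50,98]))
    pan=(Z>.02)&(Z<.05)&box(.35,.55,-.07,.1); print('pan',rect(C[pan]))
    mt=(Z<.015)&(H[...,2]<45)&box(.35,.55,-.07,.09); print('mat',rect(C[mt]))
E
python3 - <<'E'
import cv2
a=cv2.imread('pics/top0.png')[150:260,140:450];cv2.imwrite('pics/crop0.png',cv2.resize(a,None,fx=2.5,fy=2.5,interpolation=3))
E
```

```text
top table z 0.0002876443615731361
trough all (array([473., 268.]), array([271.7, 229.4]), 77.2, [[331.0, 161.0], [555.0, 110.0], [615.0, 375.0], [391.0, 426.0]]) rim (array([473., 268.]), array([271.7, 229.4]), 77.2, [[331.0, 161.0], [555.0, 110.0], [615.0, 375.0], [391.0, 426.0]]) [-0.00115435  0.0030631   0.0412569 ]
lid (array([ 448.1, -262.7]), array([230.3, 302.1]), 82.9, [[284.0, -358.0], [584.0, -396.0], [612.0, -167.0], [312.0, -130.0]]) 0.08374157949919048
tab (array([ 444.6, -260.1]), array([12.7, 24.4]), 89.2, [[432.0, -266.0], [457.0, -267.0], [457.0, -254.0], [432.0, -254.0]]) [0.0991878  0.12426692 0.12918444]
handle (array([504.4, -17.6]), array([13.6, 43.8]), 70.6, [[481.0, -17.0], [523.0, -31.0], [527.0, -19.0], [486.0, -4.0]]) [0.09100809 0.10000254 0.10450414]
pan (array([444.4,  14.8]), array([ 69. , 200.8]), 70.8, [[338.0, 15.0], [528.0, -51.0], [551.0, 14.0], [361.0, 80.0]])
mat (array([499.8, -13.6]), array([117.1,  97.1]), 71.5, [[435.0, -54.0], [527.0, -85.0], [564.0, 27.0], [472.0, 57.0]])
side table z 0.0003073125184615
trough all (array([466.7, 270.1]), ar
[... 259 characters left out ...]
ay([ 448.4, -264.1]), array([232.1, 303.1]), 82.7, [[283.0, -360.0], [584.0, -399.0], [613.0, -168.0], [313.0, -130.0]]) 0.08404301337047082
tab (array([ 444.7, -263.9]), array([13.4, 26.1]), 83.8, [[431.0, -269.0], [457.0, -272.0], [458.0, -259.0], [432.0, -256.0]]) [0.09639594 0.11801275 0.12710845]
handle (array([506.5, -20.7]), array([17.8, 43.4]), 72.9, [[483.0, -23.0], [525.0, -36.0], [530.0, -19.0], [488.0, -6.0]]) [0.08585938 0.09847726 0.10254081]
pan (array([442.7,  11.4]), array([ 75.3, 209.5]), 68.2, [[332.0, 15.0], [526.0, -62.0], [554.0, 7.0], [359.0, 85.0]])
mat (array([500.8, -15.9]), array([119.9,  94.2]), 71.1, [[437.0, -57.0], [526.0, -88.0], [565.0, 26.0], [476.0, 56.0]])
```

View pics/crop0.png

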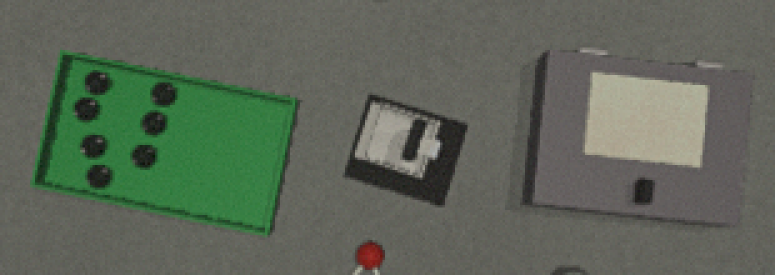

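Crop: 7 balls in the left (+y) part of the tray. The scoop's nose points left and its handle is at crop (413,140), slightly off the mat's centre. My tray and lid masks picked up bottle caps and the beaker, so I'll refine them with connected components.

```bash
cat >> meas.py <<'E'
def big(m):
    k,l,s,_=cv2.connectedComponentsWithStats(m.astype(np.uint8)); return l==1+np.argmax(s[1:,4])
E
python3 - <<'E'
from meas import *
for n in('top','side'):
    im,C,H=load(n,n+'0')
    X,Y,Z=C[...,0],C[...,1],C[...,2]
    box=lambda a,b,c,d:(X>a)&(X<b)&(Y>c)&(Y<d)
    g=big((H[...,0]>45)&(H[...,0]<75)&(H[...,1]>120)&(H[...,2]>30)&box(.3,.65,.1,.45))
    print(n,'trough',rect(C[g]),'rim',rect(C[g&(Z>.033)]), np.percentile(Z[g],[2,30,98]))
    lid=big((Z>.075)&(Z<.09)&box(.3,.65,-.4,-.08))
    print('lid',rect(C[lid]),np.median(Z[lid]))
    # balls
    b=(Z>.012)&(H[...,2]<60)&(H[...,1]<120)&box(.38,.58,.15,.41)
    k,l,s,c=cv2.connectedComponentsWithStats(b.astype(np.uint8))
    for i in range(1,k):
        if s[i,4]>10:
            P=onplane(n,c[i],.020)[0]; print('ball',s[i,4],c[i].round(1),P.round(4), Z[l==i].max().round(4))
E
```

```text
top trough (array([511.4, 260.2]), array([274.3, 159.3]), 77.2, [[403.0, 144.0], [559.0, 109.0], [620.0, 376.0], [464.0, 412.0]]) rim (array([509.9, 260.7]), array([274.3, 156.8]), 77.4, [[403.0, 144.0], [556.0, 110.0], [616.0, 377.0], [463.0, 412.0]]) [-0.00140605  0.00305244  0.04076059]
lid (array([ 508.5, -270.3]), array([230.1, 180.4]), 82.9, [[405.0, -373.0], [584.0, -396.0], [612.0, -167.0], [433.0, -145.0]]) 0.08379525595863146
ball 35 [178.7 184.5] [0.5751 0.3386 0.02  ] 0.0352
ball 58 [204.9 187.1] [0.5665 0.2632 0.02  ] 0.0399
ball 22 [160.9 196. ] [0.5429 0.3899 0.02  ] 0.0323
ball 62 [173.9 193.1] [0.5507 0.3523 0.02  ] 0.0381
ball 58 [201.1 198.7] [0.5335 0.2743 0.02  ] 0.0342
ball 56 [177. 208.] [0.5079 0.3435 0.02  ] 0.0354
ball 55 [197.  212.1] [0.4955 0.2861 0.02  ] 0.0356
ball 55 [178.8 220.3] [0.4726 0.3384 0.02  ] 0.0348
side trough (array([511.4, 260.2]), array([283.2, 157.6]), 77.4, [[404.0, 139.0], [557.0, 105.0], [619.0, 381.0], [465.0, 416.0]]) rim (array([511.6, 259.6]), array([281.7, 156.9]), 77.3, [[404.0, 139.0], [557.0, 105.0], [619.0, 380.0], [466.0, 414.0]]) [0.00108578 0.00447016 0.04054877]
lid (array([ 509.4, -271.8]), array([231.9, 180.2]), 82.7, [[405.0, -375.0], [584.0, -398.0], [613.0, -168.0], [435.0, -145.0]]) 0.08411900950623002
ball 62 [266.7 157. ] [0.5516 0.3516 0.02  ] 0.0342
ball 31 [278.2 158.2] [0.5778 0.338  0.02  ] 0.0341
ball 55 [251.6 162.7] [0.5087 0.342  0.02  ] 0.0335
ball 54 [238.7 166.6] [0.4739 0.3369 0.02  ] 0.0335
ball 60 [269.8 177.5] [0.5339 0.2732 0.02  ] 0.0335
ball 63 [284.2 177.7] [0.5668 0.2616 0.02  ] 0.0342
ball 60 [253.5 177.9] [0.496  0.2843 0.02  ] 0.035
```

```bash
cat >> h.py <<'E'
def plan(xyz,yaw,frm=None):
    """remaining shift in present tool axes and, after the turn, in target axes (full-scale units)"""
    o=get_obs(); p,y=(o['ee_pos'],o['tcp_rot'][2]) if frm is None else (np.array(frm[:3]),frm[3])
    d=np.array(xyz)-p
    for a in(y,yaw):
        a=np.radians(a); X=np.array([np.cos(a),np.sin(a),0]);Y=np.array([np.sin(a),-np.cos(a),0])
        print('shift units',np.round([d@X*10,d@Y*10,-d[2]*10],3))
    print('yaw units',round(-((yaw-y+180)%360-180)/180,4),'at',np.round(p,4),round(y,2))
E
python3 -c "
from h import *
plan((.4445,-.262,.20),172.8,(.1244,.4329,.253,172.8))"
```

```text
shift units [-4.047 -6.493  0.53 ]
shift units [-4.047 -6.493  0.53 ]
yaw units -0.0 at [0.1244 0.4329 0.253 ] 172.8
```

Request:
servo_tool([
  {"offset":[0,-1,0],"yaw":-0.049,"claw":0},
  {"offset":[0,-1,0],"yaw":-0.049,"claw":0},
], squeeze=30)

```text
time: 0.35
ee_pos: [0.1238, 0.4307, 0.2523]
tcp_rot: [-179.9, -0.0, 172.9]
wrist_force: [0.2, -1.2, 0.1]
opening: 0.0855
grasp_force: 0.0
```

Request:
servo_tool([
  {"offset":[-1,-1,0],"yaw":0,"claw":0},
  {"offset":[-1,-1,0],"yaw":0,"claw":0},
  {"offset":[-1,-1,0],"yaw":0,"claw":0},
])

```text
time: 0.72
ee_pos: [0.212, 0.3185, 0.2535]
tcp_rot: [180.0, 0.0, 172.6]
wrist_force: [-0.4, -0.7, 0.5]
opening: 0.0853
grasp_force: 0.0
```

Request:
servo_tool([
  {"offset":[-1,-1,0],"yaw":0,"claw":0},
  {"offset":[-1,-1,0],"yaw":0,"claw":0},
  {"offset":[-1,-1,0],"yaw":0,"claw":0},
])

```text
time: 1.1
ee_pos: [0.2989, 0.2064, 0.2532]
tcp_rot: [-180.0, 0.0, 172.5]
wrist_force: [0.4, 0.2, 0.5]
opening: 0.0852
grasp_force: 0.0
```

Request:
servo_tool([
  {"offset":[-1,-1,0],"yaw":0,"claw":0},
  {"offset":[-1,-1,0],"yaw":0,"claw":0},
  {"offset":[-1,-1,0],"yaw":0,"claw":0},
])

```text
time: 1.48
ee_pos: [0.3855, 0.0945, 0.2528]
tcp_rot: [-180.0, -0.0, 172.5]
wrist_force: [-0.0, 0.8, -0.3]
opening: 0.0853
grasp_force: 0.0
```

Request:
servo_tool([
  {"offset":[-1,-1,0],"yaw":0,"claw":0},
  {"offset":[-1,-1,0],"yaw":0,"claw":0},
  {"offset":[-1,-1,0],"yaw":0,"claw":0},
])

```text
time: 1.85
ee_pos: [0.472, -0.0171, 0.2523]
tcp_rot: [-180.0, -0.1, 172.6]
wrist_force: [-0.1, 0.8, 0.0]
opening: 0.0854
grasp_force: 0.0
```

Request:
servo_tool([
  {"offset":[0,-1,0],"yaw":0,"claw":0},
  {"offset":[0,-1,0],"yaw":0,"claw":0},
  {"offset":[0,-1,0.4],"yaw":0,"claw":0},
])

```text
time: 2.22
ee_pos: [0.459, -0.1156, 0.215]
tcp_rot: [-180.0, 0.2, 172.6]
wrist_force: [-0.2, 0.8, -0.9]
opening: 0.0856
grasp_force: 0.0
```

Request:
servo_tool([
  {"offset":[0,-1,0],"yaw":0,"claw":0},
  {"offset":[0,-1,0],"yaw":0,"claw":0},
  {"offset":[0,-1,0],"yaw":0,"claw":0},
])

```text
time: 2.6
ee_pos: [0.4452, -0.2142, 0.2129]
tcp_rot: [180.0, -0.1, 172.6]
wrist_force: [0.0, 0.6, -0.1]
opening: 0.0857
grasp_force: 0.0
```

Request:
servo_tool([
  {"offset":[-0.05,-0.47,0],"yaw":0,"claw":0},
  {"offset":[-0.05,-0.47,0.3],"yaw":0,"claw":0},
  {"offset":[-0.05,-0.47,0.6],"yaw":0,"claw":0},
  {"offset":[-0.05,-0.47,0.8],"yaw":0,"claw":0},
  {"offset":[-0.05,-0.47,1],"yaw":0,"claw":0},
  {"offset":[-0.05,-0.47,1],"yaw":0,"claw":0},
])

```text
time: 3.35
ee_pos: [0.4443, -0.2586, 0.112]
tcp_rot: [179.9, -0.1, 172.9]
wrist_force: [-1.0, 0.3, -0.3]
opening: 0.0855
grasp_force: 0.0
```

Request:
servo_tool([
  {"offset":[0,0,0],"yaw":0,"claw":0.5},
  {"offset":[0,0,0],"yaw":0,"claw":0.8},
  {"offset":[0,0,0],"yaw":0,"claw":1},
  {"offset":[0,0,0],"yaw":0,"claw":1},
  {"offset":[0,0,0],"yaw":0,"claw":1},
  {"offset":[0,0,0],"yaw":0,"claw":1},
  {"offset":[0,0,0],"yaw":0,"claw":1},
])

```text
time: 4.22
ee_pos: [0.4447, -0.2624, 0.1138]
tcp_rot: [-179.8, 0.0, 172.7]
wrist_force: [-2.5, -13.0, 0.5]
opening: 0.0117
grasp_force: 36.5
```

```bash
python3 -c "
import numpy as np
f=lambda t:np.array([-145*np.cos(t)+34*np.sin(t),145*np.sin(t)+34*np.cos(t)])
for a,b,n in((0,.8,8),(.8,1.45,7),(1.45,1.68,4)):
  print([np.round(-(f(t)-f(a))/100,3).tolist() for t in np.linspace(a,b,n+1)[1:]])"
```

```text
[[-0.041, -0.143], [-0.096, -0.281], [-0.165, -0.413], [-0.247, -0.538], [-0.341, -0.654], [-0.445, -0.759], [-0.56, -0.854], [-0.684, -0.937]]
[[-0.122, -0.066], [-0.249, -0.12], [-0.381, -0.161], [-0.516, -0.191], [-0.653, -0.208], [-0.791, -0.212], [-0.929, -0.203]]
[[-0.085, 0.012], [-0.169, 0.028], [-0.252, 0.05], [-0.333, 0.076]]
```

Request:
servo_tool([
  {"offset":[-0.041,0,-0.143],"yaw":0,"claw":1},
  {"offset":[-0.096,0,-0.281],"yaw":0,"claw":1},
  {"offset":[-0.165,0,-0.413],"yaw":0,"claw":1},
  {"offset":[-0.247,0,-0.538],"yaw":0,"claw":1},
  {"offset":[-0.341,0,-0.654],"yaw":0,"claw":1},
  {"offset":[-0.445,0,-0.759],"yaw":0,"claw":1},
  {"offset":[-0.56,0,-0.854],"yaw":0,"claw":1},
  {"offset":[-0.684,0,-0.937],"yaw":0,"claw":1},
])

```text
time: 5.22
ee_pos: [0.512, -0.2709, 0.2068]
tcp_rot: [-179.8, -0.1, 172.7]
wrist_force: [-1.8, -13.7, -4.9]
opening: 0.0112
grasp_force: 32.7
```

Request:
servo_tool([
  {"offset":[-0.122,0,-0.066],"yaw":0,"claw":1},
  {"offset":[-0.249,0,-0.12],"yaw":0,"claw":1},
  {"offset":[-0.381,0,-0.161],"yaw":0,"claw":1},
  {"offset":[-0.516,0,-0.191],"yaw":0,"claw":1},
  {"offset":[-0.653,0,-0.208],"yaw":0,"claw":1},
  {"offset":[-0.791,0,-0.212],"yaw":0,"claw":1},
  {"offset":[-0.929,0,-0.203],"yaw":0,"claw":1},
])

```text
time: 6.1
ee_pos: [0.6044, -0.2828, 0.2277]
tcp_rot: [-179.8, -0.0, 172.7]
wrist_force: [-4.2, -11.1, 1.7]
opening: 0.0114
grasp_force: 33.9
```

Request:
servo_tool([
  {"offset":[-0.085,0,0.012],"yaw":0,"claw":1},
  {"offset":[-0.169,0,0.028],"yaw":0,"claw":1},
  {"offset":[-0.252,0,0.05],"yaw":0,"claw":1},
  {"offset":[-0.333,0,0.076],"yaw":0,"claw":1},
  {"offset":[-0.333,0,0.076],"yaw":0,"claw":1},
])

```text
time: 6.72
ee_pos: [0.6379, -0.2871, 0.2202]
tcp_rot: [-179.8, 0.1, 172.7]
wrist_force: [-0.3, -10.6, 3.7]
opening: 0.0116
grasp_force: 35.3
```

Request:
servo_tool([
  {"offset":[0,0,0],"yaw":0,"claw":0.6},
  {"offset":[0,0,0],"yaw":0,"claw":0.3},
  {"offset":[0,0,0],"yaw":0,"claw":0},
  {"offset":[0,0,0],"yaw":0,"claw":0},
  {"offset":[0,0,-0.4],"yaw":0,"claw":0},
  {"offset":[0,0,-0.8],"yaw":0,"claw":0},
  {"offset":[0,0,-1],"yaw":0,"claw":0},
  {"offset":[0,0,-1],"yaw":0,"claw":0},
])

```text
time: 7.72
ee_pos: [0.6384, -0.2847, 0.3212]
tcp_rot: [-180.0, 0.2, 172.8]
wrist_force: [0.2, 0.1, -0.9]
opening: 0.0854
grasp_force: 0.0
```

Request:
servo_tool([
  {"offset":[0.5,0.5,0],"yaw":0,"claw":0},
  {"offset":[1,1,0],"yaw":0,"claw":0},
  {"offset":[1,1,0],"yaw":0,"claw":0},
])

```text
time: 8.1
ee_pos: [0.5489, -0.1706, 0.3182]
tcp_rot: [180.0, -0.1, 172.9]
wrist_force: [-0.1, 0.4, -0.6]
opening: 0.0855
grasp_force: 0.0
```

```bash
cat > scoop.py <<'E'
from meas import *
import sys
def scoop(f):
    for n in('top','side'):
        snap(n,n+f); im,C,H=load(n,n+f); X,Y,Z=C[...,0],C[...,1],C[...,2]
        box=lambda a,b,c,d:(X>a)&(X<b)&(Y>c)&(Y<d)
        hd=(Z>.09)&(Z<.12)&box(.38,.62,-.08,.12)
        if hd.sum()>10: print(n,'handle',rect(C[hd]),hd.sum(),np.percentile(Z[hd],98))
        mt=big((Z<.015)&(H[...,2]<45)&box(.38,.62,-.1,.12)); print('mat',rect(C[mt]))
        b=(Z>.07)&(Z<.35)&box(.4,.75,-.42,-.13); print('case zone z',np.percentile(Z[b],[50,90,99]) if b.any() else None)
        if b.any():
            P=C[b]; i=P[:,2]>.15; print('high pts x range',P[i,0].min(),P[i,0].max(),P[i,2].max())
if __name__=='__main__': scoop(sys.argv[1]); plan((.505,-.019,.20),160.7)
E
python3 scoop.py 1
```

```text
top handle (array([504.3, -17.7]), array([13.6, 44.2]), 70.4, [[481.0, -17.0], [523.0, -31.0], [527.0, -19.0], [486.0, -4.0]]) 86 0.10414742476947063
mat (array([499.6, -14.4]), array([116.5,  97.2]), 71.6, [[435.0, -54.0], [527.0, -85.0], [564.0, 26.0], [472.0, 56.0]])
case zone z [0.1682617  0.2349916  0.24008623]
high pts x range 0.6196896356213709 0.6557389591430935 0.24490486458190874
side handle (array([506.8, -19.5]), array([17.8, 42.9]), 69.5, [[484.0, -20.0], [524.0, -35.0], [530.0, -19.0], [490.0, -4.0]]) 194 0.10262835731767334
mat (array([500.8, -17. ]), array([118.2,  94.8]), 71.1, [[437.0, -58.0], [527.0, -88.0], [565.0, 24.0], [475.0, 54.0]])
case zone z [0.16131079 0.23190498 0.32966701]
high pts x range 0.5298326659947363 0.6806328790481374 0.3484560006754641
shift units [0.631 1.453 1.195]
shift units [0.923 1.287 1.195]
yaw units 0.0677 at [ 0.5496 -0.171   0.3195] 172.89
```

Request:
servo_tool([
  {"offset":[0.63,1,0.5],"yaw":0.069,"claw":0},
  {"offset":[0.63,1,0.5],"yaw":0.069,"claw":0},
  {"offset":[0.63,1,0.5],"yaw":0.069,"claw":0},
  {"offset":[0.63,1,0.5],"yaw":0.069,"claw":0},
])

```text
time: 8.7
ee_pos: [0.5017, -0.0661, 0.2694]
tcp_rot: [-180.0, 0.0, 160.4]
wrist_force: [0.6, -0.9, 0.2]
opening: 0.0857
grasp_force: 0.0
```

```bash
python3 -c "
from h import *
plan((.505,-.0185,.088),160.5)"
```

```text
shift units [0.129 0.459 1.814]
shift units [0.128 0.459 1.814]
yaw units -0.0005 at [ 0.5017 -0.0661  0.2694] 160.41
```

Request:
servo_tool([
  {"offset":[0.129,0.459,0],"yaw":0,"claw":0},
  {"offset":[0.129,0.459,0.4],"yaw":0,"claw":0},
  {"offset":[0.129,0.459,0.8],"yaw":0,"claw":0},
  {"offset":[0.129,0.459,0.8],"yaw":0,"claw":0},
])

```text
time: 9.2
ee_pos: [0.5043, -0.0192, 0.1875]
tcp_rot: [-179.9, -0.2, 160.3]
wrist_force: [0.1, 0.8, 0.8]
opening: 0.0853
grasp_force: 0.0
```

Request:
servo_tool([
  {"offset":[0,0,0.3],"yaw":0,"claw":0},
  {"offset":[0,0,0.6],"yaw":0,"claw":0},
  {"offset":[0,0,0.8],"yaw":0,"claw":0},
  {"offset":[0,0,0.9],"yaw":0,"claw":0},
  {"offset":[0,0,1],"yaw":0,"claw":0},
  {"offset":[0,0,1],"yaw":0,"claw":0},
])

```text
time: 9.95
ee_pos: [0.5048, -0.0184, 0.0899]
tcp_rot: [180.0, 0.0, 160.4]
wrist_force: [-0.4, 0.4, -0.1]
opening: 0.0854
grasp_force: 0.0
```

Request:
servo_tool([
  {"offset":[0,0,0],"yaw":0,"claw":0.4},
  {"offset":[0,0,0],"yaw":0,"claw":0.7},
  {"offset":[0,0,0],"yaw":0,"claw":0.8},
  {"offset":[0,0,0],"yaw":0,"claw":1},
  {"offset":[0,0,0],"yaw":0,"claw":1},
  {"offset":[0,0,0],"yaw":0,"claw":1},
  {"offset":[0,0,0],"yaw":0,"claw":1},
  {"offset":[0,0,0],"yaw":0,"claw":1},
], squeeze=70)

```text
time: 10.95
ee_pos: [0.5047, -0.0182, 0.0899]
tcp_rot: [180.0, 0.0, 160.4]
wrist_force: [-0.3, 1.9, 3.6]
opening: 0.0132
grasp_force: 68.5
```

Request:
servo_tool([
  {"offset":[0,0,-0.3],"yaw":0,"claw":1},
  {"offset":[0,0,-0.7],"yaw":0,"claw":1},
  {"offset":[0,0,-1],"yaw":0,"claw":1},
  {"offset":[0,0,-1],"yaw":0,"claw":1},
])

```text
time: 11.45
ee_pos: [0.5054, -0.0183, 0.1915]
tcp_rot: [180.0, 0.2, 160.4]
wrist_force: [0.5, 0.1, -1.6]
opening: 0.0128
grasp_force: 68.4
```

Request:
servo_tool([
  {"offset":[0.2,0.4,0],"yaw":0,"claw":1},
  {"offset":[0.2,0.8,0],"yaw":0,"claw":1},
  {"offset":[0.2,1,0],"yaw":0,"claw":1},
])

```text
time: 11.82
ee_pos: [0.5191, 0.0841, 0.1881]
tcp_rot: [-179.9, -0.1, 160.4]
wrist_force: [-0.3, -0.9, -1.0]
opening: 0.0133
grasp_force: 68.6
```

Request:
servo_tool([
  {"offset":[0.22,0.4,0],"yaw":-0.039,"claw":1},
  {"offset":[0.22,0.8,0],"yaw":-0.039,"claw":1},
  {"offset":[0.22,1,0],"yaw":-0.039,"claw":1},
  {"offset":[0.22,1,0],"yaw":-0.039,"claw":1},
  {"offset":[0.22,1,0],"yaw":-0.039,"claw":1},
])

```text
time: 12.45
ee_pos: [0.532, 0.1833, 0.1893]
tcp_rot: [-180.0, -0.0, 167.3]
wrist_force: [0.8, -0.9, -1.7]
opening: 0.0132
grasp_force: 68.6
```

```bash
python3 -c "
from meas import *
st()
plan((.5322,.1853,.0915),167.35)
for n in('top','side'):
    snap(n,n+'2');im,C,H=load(n,n+'2');X,Y,Z=C[...,0],C[...,1],C[...,2]
    m=(abs(X-.535)<.09)&(abs(Y-.2)<.09)
    p=m&(Z>.085)&(Z<.15)
    print(n,rect(C[p]),np.percentile(Z[p],[1,50,99]))
a=cv2.imread('pics/side2.png')[60:300,150:400]; cv2.imwrite('pics/c2.png',cv2.resize(a,None,fx=3,fy=2.5))
"
```

```text
{'time': 12.45, 'q': [19.0199, 5.9343, 4.0239, 88.1473, -0.022, 31.6715], 'ee_pos': [0.532, 0.1833, 0.1893], 'tcp_rot': [-179.9509, -0.0376, 167.3484], 'wrist_force': [0.7953, -0.8965, -1.6909], 'opening': 0.0132, 'grasp_force': 68.5955}
shift units [0.003 0.02  0.978]
shift units [0.003 0.02  0.978]
yaw units -0.0 at [0.532  0.1833 0.1893] 167.35
top (array([555.5, 158.4]), array([7.5, 8.5]), 77.2, [[551.0, 156.0], [559.0, 154.0], [561.0, 161.0], [552.0, 163.0]]) [0.10659485 0.12767749 0.13842941]
side (array([537.7, 194.6]), array([96.4, 66.7]), 77.1, [[494.0, 155.0], [559.0, 140.0], [581.0, 234.0], [516.0, 249.0]]) [0.1021567  0.11901841 0.14861822]
```

View pics/c2.png

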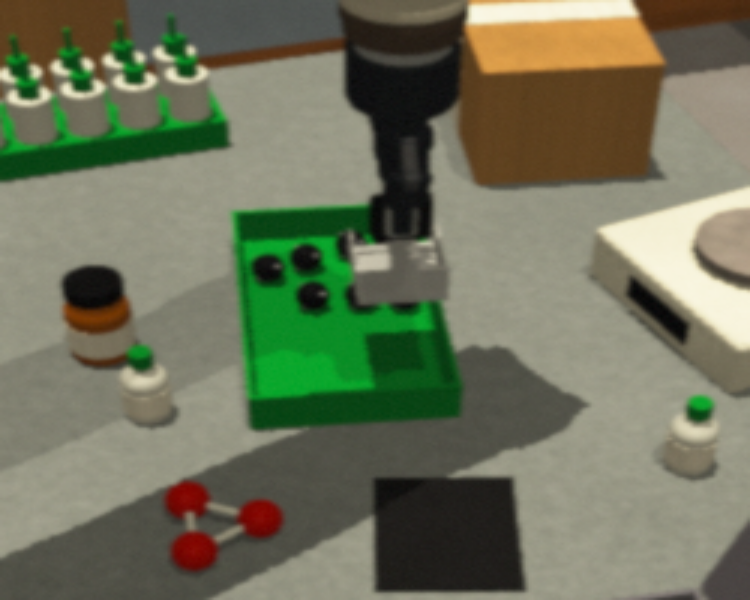

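The scoop hangs level in the gripper over the empty end of the tray, with the balls ahead of its nose. Lowering it now.

Request:
servo_tool([
  {"offset":[0.015,0.02,0.3],"yaw":0,"claw":1},
  {"offset":[0.015,0.02,0.6],"yaw":0,"claw":1},
  {"offset":[0.015,0.02,0.8],"yaw":0,"claw":1},
  {"offset":[0.015,0.02,0.9],"yaw":0,"claw":1},
  {"offset":[0.015,0.02,0.95],"yaw":0,"claw":1},
  {"offset":[0.015,0.02,0.975],"yaw":0,"claw":1},
  {"offset":[0.015,0.02,0.975],"yaw":0,"claw":1},
  {"offset":[0.015,0.02,0.975],"yaw":0,"claw":1},
])

```text
time: 13.55
ee_pos: [0.5314, 0.1867, 0.0927]
tcp_rot: [180.0, 0.0, 167.4]
wrist_force: [0.0, -1.0, -0.8]
opening: 0.0126
grasp_force: 68.7
```

Request:
servo_tool([
  {"offset":[0,0,0.015],"yaw":0,"claw":1},
  {"offset":[0,0.1,0.015],"yaw":0,"claw":1},
  {"offset":[0,0.2,0.015],"yaw":0,"claw":1},
  {"offset":[0,0.3,0.015],"yaw":0,"claw":1},
  {"offset":[0,0.4,0.015],"yaw":0,"claw":1},
  {"offset":[0,0.5,0.015],"yaw":0,"claw":1},
  {"offset":[0,0.6,0.015],"yaw":0,"claw":1},
  {"offset":[0,0.7,0.015],"yaw":0,"claw":1},
  {"offset":[0,0.8,0.015],"yaw":0,"claw":1},
  {"offset":[0,0.9,0.015],"yaw":0,"claw":1},
  {"offset":[0,1,0.015],"yaw":0,"claw":1},
])

```text
time: 14.92
ee_pos: [0.5533, 0.2848, 0.0909]
tcp_rot: [180.0, 0.0, 167.4]
wrist_force: [0.6, -2.0, 5.7]
opening: 0.0132
grasp_force: 69.5
```

Request:
servo_tool([
  {"offset":[0,0.05,0],"yaw":0,"claw":1},
  {"offset":[0,0.1,0],"yaw":0,"claw":1},
  {"offset":[0,0.15,0],"yaw":0,"claw":1},
  {"offset":[0,0.2,0],"yaw":0,"claw":1},
  {"offset":[0,0.25,0],"yaw":0,"claw":1},
  {"offset":[0,0.3,0],"yaw":0,"claw":1},
  {"offset":[0,0.35,0],"yaw":0,"claw":1},
  {"offset":[0,0.38,0],"yaw":0,"claw":1},
  {"offset":[0,0.4,0],"yaw":0,"claw":1},
])

```text
time: 16.05
ee_pos: [0.5613, 0.3154, 0.0926]
tcp_rot: [-179.1, 0.2, 167.2]
wrist_force: [-8.9, -49.4, 33.3]
opening: 0.0133
grasp_force: 81.4
```

```bash
python3 -c "
from meas import *
st()
for n in('side','top'):
    snap(n,n+'3')
a=cv2.imread('pics/side3.png')[100:250,200:340]; a=cv2.resize(a,None,fx=3.8,fy=3.8)
b=cv2.imread('pics/top3.png')[160:250,150:270]; b=cv2.resize(b,(260,195)); 
cv2.imwrite('pics/c3.png',np.hstack([a,np.vstack([b,np.zeros((570-195,260,3),np.uint8)])]))
"
```

```text
{'time': 16.05, 'q': [29.6527, 18.1053, 7.5619, 79.9306, -0.7882, 42.4589], 'ee_pos': [0.5613, 0.3154, 0.0926], 'tcp_rot': [-179.0986, 0.1824, 167.1985], 'wrist_force': [-8.8697, -49.3968, 33.2596], 'opening': 0.0133, 'grasp_force': 81.4405}
```

View pics/c3.png

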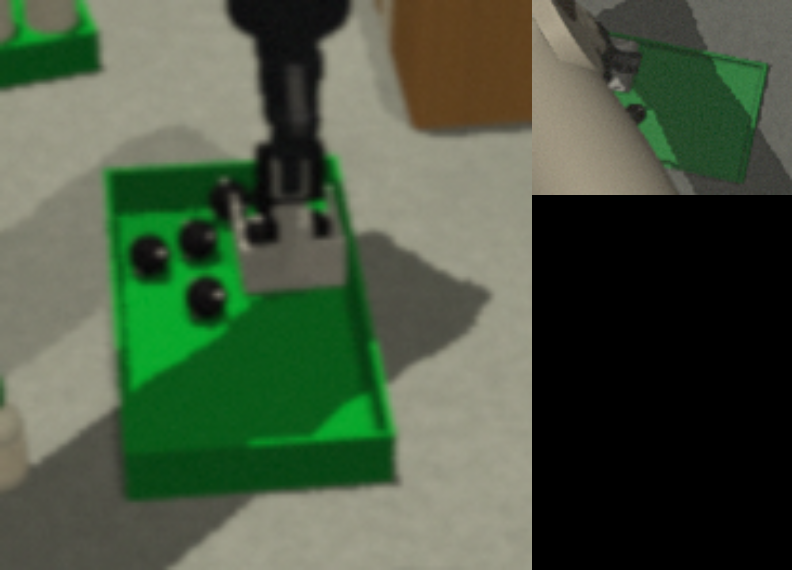

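The left-hand ball is wedged between the end of the scoop's side wall and the tray's end wall. Two balls are visible in the pan. I'll back off gently and look.

Request:
servo_tool([
  {"offset":[0,-0.04,0],"yaw":0,"claw":1},
  {"offset":[0,-0.07,0],"yaw":0,"claw":1},
  {"offset":[0,-0.1,0],"yaw":0,"claw":1},
  {"offset":[0,-0.14,0],"yaw":0,"claw":1},
  {"offset":[0,-0.2,0],"yaw":0,"claw":1},
  {"offset":[0,-0.27,0],"yaw":0,"claw":1},
  {"offset":[0,-0.35,0],"yaw":0,"claw":1},
  {"offset":[0,-0.43,0],"yaw":0,"claw":1},
  {"offset":[0,-0.5,0],"yaw":0,"claw":1},
  {"offset":[0,-0.55,0],"yaw":0,"claw":1},
  {"offset":[0,-0.55,0],"yaw":0,"claw":1},
])

```text
time: 17.52
ee_pos: [0.5498, 0.2694, 0.0909]
tcp_rot: [180.0, 0.0, 167.4]
wrist_force: [-0.7, -1.2, 5.6]
opening: 0.0131
grasp_force: 69.9
```

```bash
cat > tb.py <<'E'
from meas import *
import sys
def tray(f,show=True):
    f=str(f);st()
    O=np.array([.513,.2686]);ex=np.array([.219,.976]);ey=np.array([-.976,.219])
    o=get_obs()['ee_pos'][:2]-O; print('grip in tray',round(o@ex*1e3,1),round(o@ey*1e3,1))
    for n in('side','top'):
        snap(n,n+f); im,C,H=load(n,n+f); X,Y,Z=C[...,0],C[...,1],C[...,2]
        b=(Z>.008)&(Z<.05)&(H[...,2]<70)&(H[...,1]<130)&(X>.36)&(X<.62)&(Y>.12)&(Y<.42)
        k,l,s,c=cv2.connectedComponentsWithStats(b.astype(np.uint8))
        for i in range(1,k):
            if s[i,4]>9:
                P=onplane(n,c[i],.020)[0][:2]-O; print(n,s[i,4],'tray xy',round(P@ex*1e3,1),round(P@ey*1e3,1),'ztop',Z[l==i].max().round(3))
    if show:
        a=cv2.imread(f'pics/side{f}.png')[120:240,215:325]; cv2.imwrite(f'pics/c{f}.png',cv2.resize(a,None,fx=4.5,fy=4.5))
if __name__=='__main__': tray(sys.argv[1])
E
python3 tb.py 4
```

```text
{'time': 17.525, 'q': [26.1083, 13.3299, 1.5541, 78.2063, -0.0059, 38.7278], 'ee_pos': [0.5498, 0.2694, 0.0909], 'tcp_rot': [179.9934, 0.0176, 167.3805], 'wrist_force': [-0.7097, -1.2116, 5.5684], 'opening': 0.0131, 'grasp_force': 69.9109}
grip in tray 8.8 -35.7
side 26 tray xy 119.2 -29.0 ztop 0.035
side 137 tray xy 89.9 12.8 ztop 0.034
side 63 tray xy 57.1 53.4 ztop 0.033
side 40 tray xy 30.7 -60.4 ztop 0.036
side 67 tray xy 27.0 -21.7 ztop 0.039
side 63 tray xy 11.2 19.8 ztop 0.033
top 36 tray xy -14.5 -74.6 ztop 0.044
top 33 tray xy -75.9 -74.4 ztop 0.042
top 18 tray xy -14.6 -19.6 ztop 0.039
top 15 tray xy -144.4 52.3 ztop 0.045
```

View pics/c4.png

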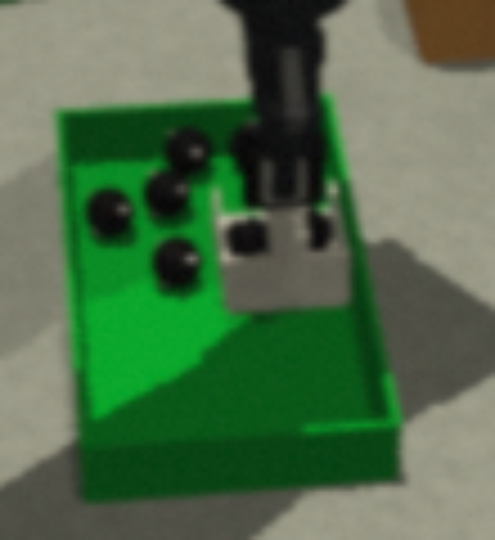

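```bash
python3 -c "
from h import *
O=np.array([.513,.2686]);ex=np.array([.219,.976]);ey=np.array([-.976,.219])
P=onplane('side',[[256.6,153.3],[271,152],[252,163]],.02)[:,:2]-O
print(P@ex*1e3,P@ey*1e3)"
```

```text
[107.38876253 109.13910901  69.19648682] [  4.55944293 -32.55958315  19.24852639]
```

Request:
servo_tool([
  {"offset":[-0.02,0.05,0],"yaw":0,"claw":1},
  {"offset":[-0.02,0.12,0],"yaw":0,"claw":1},
  {"offset":[-0.02,0.2,0],"yaw":0,"claw":1},
  {"offset":[-0.02,0.28,0],"yaw":0,"claw":1},
  {"offset":[-0.02,0.35,0],"yaw":0,"claw":1},
  {"offset":[-0.02,0.4,0],"yaw":0,"claw":1},
  {"offset":[-0.02,0.44,0],"yaw":0,"claw":1},
  {"offset":[-0.02,0.48,0],"yaw":0,"claw":1},
  {"offset":[-0.02,0.51,0],"yaw":0,"claw":1},
  {"offset":[-0.02,0.54,0],"yaw":0,"claw":1},
  {"offset":[-0.02,0.56,0],"yaw":0,"claw":1},
])

```text
time: 19.0
ee_pos: [0.564, 0.3238, 0.0909]
tcp_rot: [-180.0, 0.0, 167.4]
wrist_force: [-1.1, -1.5, 7.1]
opening: 0.0132
grasp_force: 70.0
```

```bash
python3 tb.py 5
```

```text
{'time': 19.0, 'q': [29.8717, 18.5624, 7.9536, 79.3942, -0.0317, 42.4837], 'ee_pos': [0.564, 0.3238, 0.0909], 'tcp_rot': [-179.9746, 0.0191, 167.388], 'wrist_force': [-1.0796, -1.5323, 7.1001], 'opening': 0.0132, 'grasp_force': 69.9805}
grip in tray 65.0 -37.7
side 138 tray xy 90.9 12.9 ztop 0.035
side 81 tray xy 90.5 -25.1 ztop 0.044
side 34 tray xy 87.1 -62.2 ztop 0.038
side 61 tray xy 57.2 53.5 ztop 0.036
side 63 tray xy 11.2 19.8 ztop 0.034
top 49 tray xy 27.2 -74.1 ztop 0.044
top 13 tray xy 42.2 -21.0 ztop 0.044
top 63 tray xy 12.3 20.4 ztop 0.036
```

View pics/c5.png

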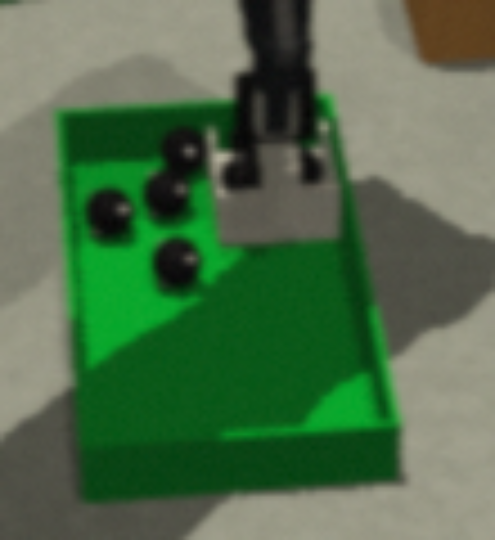

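Request:
servo_tool([
  {"offset":[0,0.01,0],"yaw":0,"claw":1},
  {"offset":[0,0.02,0],"yaw":0,"claw":1},
  {"offset":[0,0.03,0],"yaw":0,"claw":1},
  {"offset":[0,0.035,0],"yaw":0,"claw":1},
  {"offset":[0,0.035,0],"yaw":0,"claw":1},
])

```text
time: 19.73
ee_pos: [0.5646, 0.3267, 0.0909]
tcp_rot: [-179.9, 0.0, 167.4]
wrist_force: [-0.8, -3.7, 7.0]
opening: 0.0132
grasp_force: 70.1
```

Request:
servo_tool([
  {"offset":[0,0,-0.05],"yaw":0,"claw":1},
  {"offset":[0,0,-0.12],"yaw":0,"claw":1},
  {"offset":[0,0,-0.25],"yaw":0,"claw":1},
  {"offset":[0,0,-0.4],"yaw":0,"claw":1},
  {"offset":[0,0,-0.6],"yaw":0,"claw":1},
  {"offset":[0,0,-0.8],"yaw":0,"claw":1},
  {"offset":[0,0,-0.95],"yaw":0,"claw":1},
  {"offset":[0,0,-1],"yaw":0,"claw":1},
  {"offset":[0,0,-1],"yaw":0,"claw":1},
])

```text
time: 20.85
ee_pos: [0.5648, 0.3272, 0.1907]
tcp_rot: [180.0, 0.0, 167.4]
wrist_force: [-0.2, -0.1, -1.7]
opening: 0.0134
grasp_force: 68.8
```

```bash
python3 tb.py 6; python3 -c "
from h import *
plan((.4848,-.3369,.191),172.8)
a=cv2.imread('pics/side6.png')[80:240,200:340]; cv2.imwrite('pics/c6.png',cv2.resize(a,None,fx=3.7,fy=3.7))"
```

```text
{'time': 20.85, 'q': [30.084, 18.6144, 19.0349, 90.4076, 0.002, 42.6965], 'ee_pos': [0.5648, 0.3272, 0.1907], 'tcp_rot': [179.9898, 0.0081, 167.3875], 'wrist_force': [-0.2172, -0.1166, -1.7005], 'opening': 0.0134, 'grasp_force': 68.8384}
grip in tray 68.5 -37.7
side 135 tray xy 89.9 14.5 ztop 0.035
side 62 tray xy 57.5 53.5 ztop 0.035
side 60 tray xy 11.7 20.1 ztop 0.037
top 32 tray xy 29.2 -73.9 ztop 0.046
top 67 tray xy 13.3 20.8 ztop 0.034
top 10 tray xy -94.0 80.1 ztop 0.044
shift units [-0.672 -6.653 -0.011]
shift units [-0.042 -6.687 -0.011]
yaw units -0.0301 at [0.5645 0.327  0.1899] 167.39
```

View pics/c6.png

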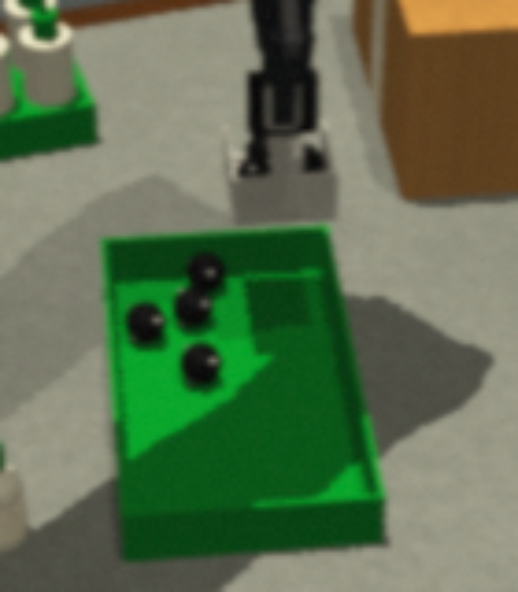

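The scoop carries 3 balls and 4 remain in the tray (the cluster around crop (190,315)). I'll carry these to the case with a gentle start.

Request:
servo_tool([
  {"offset":[0,-0.04,0],"yaw":0,"claw":1},
  {"offset":[0,-0.1,0],"yaw":-0.006,"claw":1},
  {"offset":[0,-0.18,0],"yaw":-0.012,"claw":1},
  {"offset":[0,-0.28,0],"yaw":-0.018,"claw":1},
  {"offset":[0,-0.4,0],"yaw":-0.024,"claw":1},
  {"offset":[0,-0.55,0],"yaw":-0.03,"claw":1},
  {"offset":[0,-0.72,0],"yaw":-0.03,"claw":1},
  {"offset":[0,-0.92,0],"yaw":-0.03,"claw":1},
])

```text
time: 21.95
ee_pos: [0.5443, 0.2361, 0.1907]
tcp_rot: [-180.0, 0.0, 172.8]
wrist_force: [0.9, -0.4, -1.8]
opening: 0.0131
grasp_force: 68.8
```

Request:
servo_tool([
  {"offset":[0,-0.2,0],"yaw":0,"claw":1},
  {"offset":[0,-0.45,0],"yaw":0,"claw":1},
  {"offset":[0,-0.7,0],"yaw":0,"claw":1},
  {"offset":[0,-0.95,0],"yaw":0,"claw":1},
])

```text
time: 22.45
ee_pos: [0.5324, 0.1415, 0.1908]
tcp_rot: [180.0, 0.0, 172.8]
wrist_force: [0.9, -0.0, -1.3]
opening: 0.0132
grasp_force: 68.8
```

Request:
servo_tool([
  {"offset":[0,-0.25,0],"yaw":0,"claw":1},
  {"offset":[0,-0.5,0],"yaw":0,"claw":1},
  {"offset":[0,-0.75,0],"yaw":0,"claw":1},
  {"offset":[0,-1,0],"yaw":0,"claw":1},
])

```text
time: 22.95
ee_pos: [0.5197, 0.0423, 0.1908]
tcp_rot: [180.0, 0.0, 172.8]
wrist_force: [-0.7, 0.2, -2.4]
opening: 0.0129
grasp_force: 68.8
```

Request:
servo_tool([
  {"offset":[0,-0.25,0],"yaw":0,"claw":1},
  {"offset":[0,-0.5,0],"yaw":0,"claw":1},
  {"offset":[0,-0.75,0],"yaw":0,"claw":1},
  {"offset":[0,-1,0],"yaw":0,"claw":1},
])

```text
time: 23.45
ee_pos: [0.5069, -0.0568, 0.1908]
tcp_rot: [-180.0, 0.0, 172.8]
wrist_force: [0.2, -0.1, -1.4]
opening: 0.013
grasp_force: 68.8
```

Request:
servo_tool([
  {"offset":[-0.02,-0.25,0],"yaw":0,"claw":1},
  {"offset":[-0.05,-0.5,0],"yaw":0,"claw":1},
  {"offset":[-0.1,-0.75,0],"yaw":0,"claw":1},
  {"offset":[-0.13,-1,0],"yaw":0,"claw":1},
])

```text
time: 23.95
ee_pos: [0.5073, -0.1576, 0.1907]
tcp_rot: [-180.0, 0.0, 172.8]
wrist_force: [-0.2, 0.1, -1.0]
opening: 0.0132
grasp_force: 68.8
```

Request:
servo_tool([
  {"offset":[0,-0.25,0],"yaw":0,"claw":1},
  {"offset":[0,-0.5,0],"yaw":0,"claw":1},
  {"offset":[0,-0.75,0],"yaw":0,"claw":1},
  {"offset":[0,-1,0],"yaw":0,"claw":1},
])

```text
time: 24.45
ee_pos: [0.4945, -0.2567, 0.1908]
tcp_rot: [-180.0, 0.0, 172.8]
wrist_force: [0.4, 0.3, -1.7]
opening: 0.0128
grasp_force: 68.8
```

Request:
servo_tool([
  {"offset":[0,-0.25,0],"yaw":0,"claw":1},
  {"offset":[0,-0.5,0],"yaw":0,"claw":1},
  {"offset":[0,-0.65,0],"yaw":0,"claw":1},
  {"offset":[0,-0.76,0],"yaw":0,"claw":1},
  {"offset":[0,-0.8,0],"yaw":0,"claw":1},
  {"offset":[0,-0.8,0],"yaw":0,"claw":1},
])

```text
time: 25.2
ee_pos: [0.4853, -0.3345, 0.1907]
tcp_rot: [180.0, -0.0, 172.8]
wrist_force: [0.2, 0.6, -1.3]
opening: 0.0129
grasp_force: 68.7
```

```bash
python3 -c "
from meas import *
plan((.4848,-.3369,.127),172.8)
snap('side','side7');snap('top','top7')
a=cv2.imread('pics/side7.png')[220:420,240:480];b=cv2.imread('pics/top7.png')[140:270,320:470]
cv2.imwrite('pics/c7.png',np.hstack([cv2.resize(a,(480,400)),cv2.resize(b,(320,400))]))"
```

```text
shift units [ 0.002 -0.024  0.637]
shift units [ 0.002 -0.024  0.637]
yaw units -0.0 at [ 0.4853 -0.3345  0.1907] 172.79
```

View pics/c7.png

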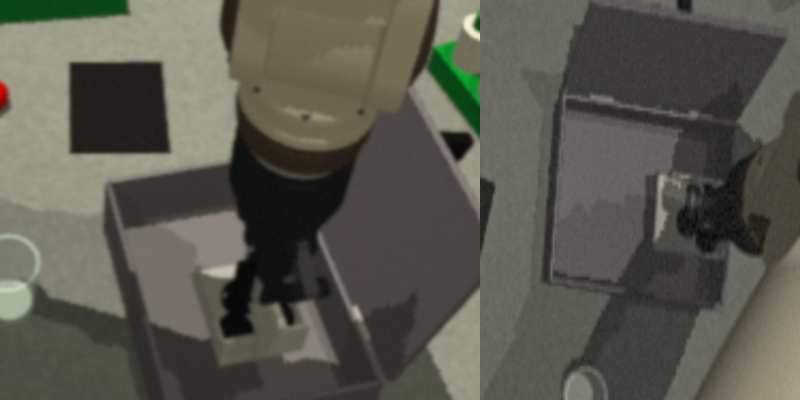

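The scoop is over the case interior with the lid resting back. I'll lower it and fling the balls forward.

Request:
servo_tool([
  {"offset":[0,0,0.1],"yaw":0,"claw":1},
  {"offset":[0,0,0.25],"yaw":0,"claw":1},
  {"offset":[0,0,0.42],"yaw":0,"claw":1},
  {"offset":[0,0,0.56],"yaw":0,"claw":1},
  {"offset":[0,0,0.63],"yaw":0,"claw":1},
  {"offset":[0,0,0.63],"yaw":0,"claw":1},
])

```text
time: 26.05
ee_pos: [0.4851, -0.3346, 0.1271]
tcp_rot: [180.0, -0.0, 172.8]
wrist_force: [0.6, 0.4, -1.5]
opening: 0.0131
grasp_force: 68.8
```

Request:
servo_tool([
  {"offset":[0,0.42,0],"yaw":0,"claw":1},
  {"offset":[0,0.98,0],"yaw":0,"claw":1},
  {"offset":[0,0.42,0],"yaw":0,"claw":1},
  {"offset":[0,0,0],"yaw":0,"claw":1},
  {"offset":[0,0,0],"yaw":0,"claw":1},
  {"offset":[0,0,0],"yaw":0,"claw":1},
])

```text
time: 26.8
ee_pos: [0.4854, -0.3348, 0.1282]
tcp_rot: [-180.0, 0.0, 172.8]
wrist_force: [0.2, 0.2, -1.3]
opening: 0.0134
grasp_force: 69.3
```

```bash
python3 -c "
from meas import *
st()
snap('side','side8');snap('top','top8')
a=cv2.imread('pics/side8.png')[220:420,240:480];b=cv2.imread('pics/top8.png')[140:270,320:470]
cv2.imwrite('pics/c8.png',np.hstack([cv2.resize(a,(480,400)),cv2.resize(b,(320,400))]))"
```

```text
{'time': 26.8, 'q': [-34.6021, 9.7077, 1.468, 81.7301, 0.0139, -27.3572], 'ee_pos': [0.4854, -0.3348, 0.1282], 'tcp_rot': [-179.9985, 0.0332, 172.7551], 'wrist_force': [0.2133, 0.2181, -1.286], 'opening': 0.0134, 'grasp_force': 69.3181}
```

View pics/c8.png

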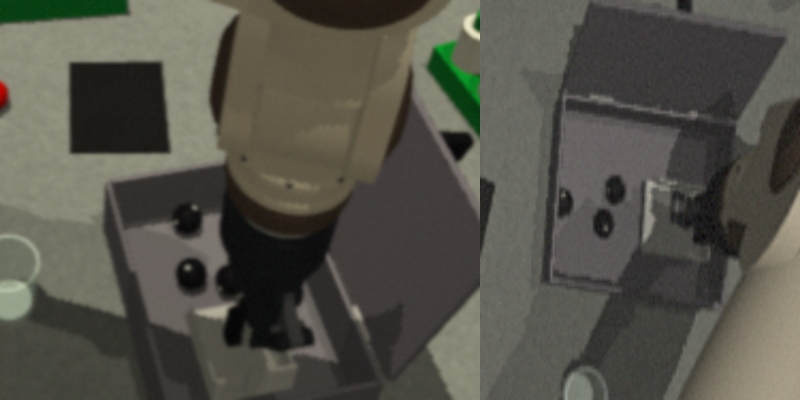

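All three balls have landed in the case and the scoop is empty. Going back for the next load.

Request:
servo_tool([
  {"offset":[0,0,-0.35],"yaw":0,"claw":1},
  {"offset":[0,0,-0.65],"yaw":0,"claw":1},
  {"offset":[0,0,-0.65],"yaw":0,"claw":1},
])

```text
time: 27.28
ee_pos: [0.4863, -0.3346, 0.1956]
tcp_rot: [-179.9, 0.2, 172.8]
wrist_force: [-0.1, 0.2, -1.9]
opening: 0.0131
grasp_force: 69.5
```

Request:
servo_tool([
  {"offset":[0,0.3,0],"yaw":0,"claw":1},
  {"offset":[0,0.65,0],"yaw":0,"claw":1},
  {"offset":[0,1,0],"yaw":0,"claw":1},
])

```text
time: 27.65
ee_pos: [0.4976, -0.234, 0.1915]
tcp_rot: [180.0, -0.1, 172.8]
wrist_force: [-0.2, -0.4, -0.5]
opening: 0.013
grasp_force: 69.3
```

Request:
servo_tool([
  {"offset":[0,0.5,0],"yaw":0,"claw":1},
  {"offset":[0,1,0],"yaw":0,"claw":1},
])

```text
time: 27.9
ee_pos: [0.51, -0.1344, 0.1916]
tcp_rot: [180.0, -0.1, 172.8]
wrist_force: [-0.1, -0.2, -1.1]
opening: 0.0128
grasp_force: 69.3
```

Request:
servo_tool([
  {"offset":[0.2,0.5,0],"yaw":0,"claw":1},
  {"offset":[0.3,1,0],"yaw":0,"claw":1},
])

```text
time: 28.15
ee_pos: [0.4921, -0.0314, 0.1916]
tcp_rot: [180.0, -0.1, 172.8]
wrist_force: [0.8, -0.2, -0.7]
opening: 0.0128
grasp_force: 69.3
```

Request:
servo_tool([
  {"offset":[0.2,0.5,0],"yaw":0,"claw":1},
  {"offset":[0.3,1,0],"yaw":0,"claw":1},
])

```text
time: 28.4
ee_pos: [0.4747, 0.0715, 0.1918]
tcp_rot: [-180.0, -0.0, 172.8]
wrist_force: [2.0, 0.8, -0.7]
opening: 0.0134
grasp_force: 69.3
```

Request:
servo_tool([
  {"offset":[0,0.5,0],"yaw":0.015,"claw":1},
  {"offset":[0,0.9,0],"yaw":0.03,"claw":1},
  {"offset":[0,1,0],"yaw":0.03,"claw":1},
  {"offset":[0,1,0],"yaw":0.03,"claw":1},
])

```text
time: 28.9
ee_pos: [0.4881, 0.1691, 0.1919]
tcp_rot: [-180.0, -0.1, 167.5]
wrist_force: [-0.8, -0.8, -1.3]
opening: 0.0131
grasp_force: 69.4
```

```bash
python3 tb.py 9; python3 -c "
from h import *
plan((.4893,.1949,.0909),167.4)"
```

```text
{'time': 28.9, 'q': [19.1159, -0.3595, -2.2364, 88.1953, -0.0124, 31.6162], 'ee_pos': [0.4881, 0.1691, 0.1919], 'tcp_rot': [-179.9517, -0.0549, 167.4997], 'wrist_force': [-0.8174, -0.8043, -1.2719], 'opening': 0.0131, 'grasp_force': 69.3644}
grip in tray -102.6 2.5
side 68 tray xy 95.1 14.2 ztop 0.036
side 62 tray xy 57.0 53.4 ztop 0.033
top 175 tray xy 121.4 5.2 ztop 0.04
top 17 tray xy -117.7 -74.2 ztop 0.042
shift units [0.049 0.264 1.015]
shift units [0.049 0.264 1.015]
yaw units -0.0001 at [0.4883 0.168  0.1924] 167.38
```

Request:
servo_tool([
  {"offset":[0.05,0.26,0.2],"yaw":0,"claw":1},
  {"offset":[0.05,0.26,0.6],"yaw":0,"claw":1},
  {"offset":[0.05,0.26,0.8],"yaw":0,"claw":1},
  {"offset":[0.05,0.26,0.95],"yaw":0,"claw":1},
  {"offset":[0.05,0.26,1],"yaw":0,"claw":1},
  {"offset":[0.05,0.26,1],"yaw":0,"claw":1},
])

```text
time: 29.75
ee_pos: [0.4896, 0.195, 0.0931]
tcp_rot: [180.0, 0.0, 167.4]
wrist_force: [-0.2, -1.0, 0.5]
opening: 0.013
grasp_force: 69.3
```

Request:
servo_tool([
  {"offset":[0,0,0.01],"yaw":0,"claw":1},
  {"offset":[0,0.1,0.01],"yaw":0,"claw":1},
  {"offset":[0,0.2,0.01],"yaw":0,"claw":1},
  {"offset":[0,0.28,0.01],"yaw":0,"claw":1},
  {"offset":[0,0.36,0.01],"yaw":0,"claw":1},
  {"offset":[0,0.44,0.01],"yaw":0,"claw":1},
  {"offset":[0,0.52,0.01],"yaw":0,"claw":1},
  {"offset":[0,0.6,0.01],"yaw":0,"claw":1},
  {"offset":[0,0.7,0.01],"yaw":0,"claw":1},
  {"offset":[0,0.8,0.01],"yaw":0,"claw":1},
  {"offset":[0,0.9,0.01],"yaw":0,"claw":1},
  {"offset":[0,1,0.01],"yaw":0,"claw":1},
])

```text
time: 31.25
ee_pos: [0.5113, 0.2935, 0.0916]
tcp_rot: [-180.0, -0.0, 167.4]
wrist_force: [0.9, -0.1, -1.9]
opening: 0.0135
grasp_force: 69.3
```

```bash
python3 tb.py 10
```

```text
{'time': 31.25, 'q': [29.8636, 10.2753, -1.9372, 77.7978, -0.0035, 42.4712], 'ee_pos': [0.5113, 0.2935, 0.0916], 'tcp_rot': [-179.9905, -0.0053, 167.3924], 'wrist_force': [0.8685, -0.0802, -1.865], 'opening': 0.0135, 'grasp_force': 69.3314}
grip in tray 24.0 7.1
side 119 tray xy 100.5 39.4 ztop 0.035
side 68 tray xy 58.2 52.7 ztop 0.034
top 23 tray xy 16.6 -73.7 ztop 0.044
top 10 tray xy -55.8 -74.0 ztop 0.042
```

View pics/c10.png

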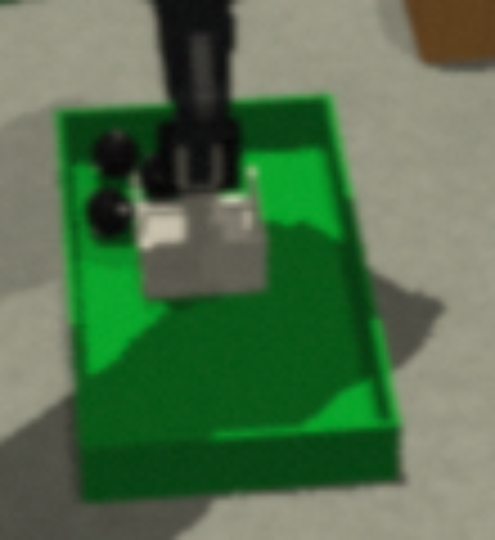

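```bash
python3 -c "
from meas import *
O=np.array([.513,.2686]);ex=np.array([.219,.976]);ey=np.array([-.976,.219])
P=onplane('side',[[240.5,154.4],[250,159]],.02)[:,:2]-O
print(P@ex*1e3,P@ey*1e3)
im,C,H=load('side','side10')
X,Y,Z=C[...,0],C[...,1],C[...,2]
m=(H[...,2]<70)&(H[...,1]<130)&(Z<.06)&(Z>.005)&(X>.4)&(X<.6)&(Y>.2)&(Y<.42)
for r in range(148,176):print(r,''.join('#' if v else '.' for v in m[r,225:290]))
"
```

```text
[106.91225972  85.72757164] [45.68179137 23.03238117]
148 .................................................................
149 ..............####...............................................
150 .............######..............................................
151 ............#######..............................................
152 ...........######.##.............................................
153 ...........#########.............................................
154 ...........#########...##........................................
155 ...........#########..###........................................
156 ...........##########.###........................................
157 ............#############........................................
158 ..............######.####........................................
159 ..................#..#####.......................................
160 .....................#####.......................................
161 ......................####.......................................
162 ............####......####....................................
[... 213 characters left out ...]

166 ..........#######................................................
167 ...........########..............................................
168 ...........########..............................................
169 ...........#######...............................................
170 ...........#######...............................................
171 ...........#####.................................................
172 .................................................................
173 .................................................................
174 .................................................................
175 .................................................................
```

Request:
servo_tool([
  {"offset":[-0.04,0,0.005],"yaw":0,"claw":1},
  {"offset":[-0.05,0.04,0.005],"yaw":0,"claw":1},
  {"offset":[-0.05,0.08,0.005],"yaw":0,"claw":1},
  {"offset":[-0.05,0.13,0.005],"yaw":0,"claw":1},
  {"offset":[-0.05,0.18,0.005],"yaw":0,"claw":1},
  {"offset":[-0.05,0.23,0.005],"yaw":0,"claw":1},
  {"offset":[-0.05,0.27,0.005],"yaw":0,"claw":1},
  {"offset":[-0.05,0.31,0.005],"yaw":0,"claw":1},
  {"offset":[-0.05,0.34,0.005],"yaw":0,"claw":1},
])

```text
time: 32.48
ee_pos: [0.5236, 0.3253, 0.0911]
tcp_rot: [180.0, -0.0, 167.4]
wrist_force: [-0.8, 0.1, -1.0]
opening: 0.0128
grasp_force: 69.3
```

Request:
servo_tool([
  {"offset":[0,0.03,0],"yaw":0,"claw":1},
  {"offset":[0,0.05,0],"yaw":0,"claw":1},
  {"offset":[0,0.07,0],"yaw":0,"claw":1},
  {"offset":[0,0.08,0],"yaw":0,"claw":1},
])

```text
time: 32.98
ee_pos: [0.5253, 0.3329, 0.0912]
tcp_rot: [180.0, 0.0, 167.4]
wrist_force: [0.4, -0.2, -0.7]
opening: 0.0134
grasp_force: 69.3
```

```bash
python3 tb.py 11
```

```text
{'time': 32.975, 'q': [32.3674, 14.651, 3.1642, 78.5073, 0.0021, 44.9764], 'ee_pos': [0.5253, 0.3329, 0.0912], 'tcp_rot': [179.9943, 0.0028, 167.391], 'wrist_force': [0.4322, -0.2024, -0.6772], 'opening': 0.0134, 'grasp_force': 69.2782}
grip in tray 65.5 2.1
side 71 tray xy 111.3 54.0 ztop 0.035
side 59 tray xy 109.1 19.3 ztop 0.039
side 19 tray xy 105.6 -22.1 ztop 0.03
side 68 tray xy 58.3 53.5 ztop 0.034
top 16 tray xy 124.9 -66.2 ztop 0.036
top 21 tray xy 57.8 -74.5 ztop 0.043
```

Request:
servo_tool([
  {"offset":[0,0.015,0],"yaw":0,"claw":1},
  {"offset":[0,0.025,0],"yaw":0,"claw":1},
  {"offset":[0,0.035,0],"yaw":0,"claw":1},
  {"offset":[0,0.035,0],"yaw":0,"claw":1},
  {"offset":[0,0.035,0],"yaw":0,"claw":1},
])

```text
time: 33.7
ee_pos: [0.5259, 0.3357, 0.0911]
tcp_rot: [-179.9, -0.0, 167.4]
wrist_force: [-1.4, -6.0, 0.7]
opening: 0.013
grasp_force: 69.5
```

```bash
python3 tb.py 12
```

```text
{'time': 33.7, 'q': [32.5682, 14.9751, 3.545, 78.6199, -0.0412, 45.1967], 'ee_pos': [0.5259, 0.3357, 0.0911], 'tcp_rot': [-179.9355, -0.006, 167.3716], 'wrist_force': [-1.3653, -6.0161, 0.6753], 'opening': 0.013, 'grasp_force': 69.4537}
grip in tray 68.3 2.1
side 70 tray xy 110.5 54.1 ztop 0.035
side 29 tray xy 86.7 -21.8 ztop 0.036
side 48 tray xy 85.4 16.9 ztop 0.042
side 61 tray xy 58.6 53.4 ztop 0.035
top 17 tray xy 124.7 -64.5 ztop 0.035
top 10 tray xy 66.8 19.4 ztop 0.028
top 16 tray xy 46.6 21.2 ztop 0.041
top 13 tray xy 51.9 47.9 ztop 0.031
```

View pics/c12.png

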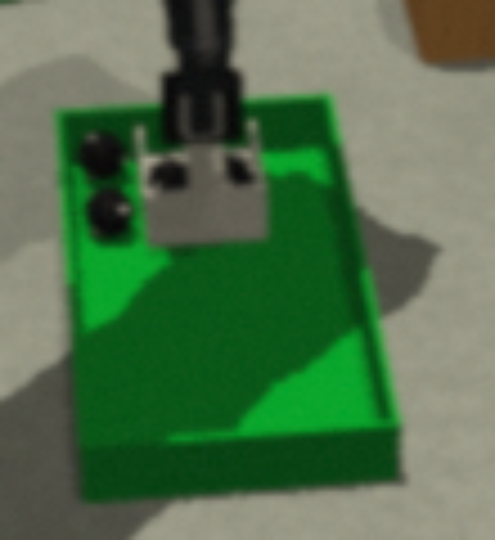

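Two balls are in the pan, and the remaining two lie in line along the left wall (crop (100,155) and (110,212)). I'll back off, shift to that side and collect them too.

Request:
servo_tool([
  {"offset":[0,-0.03,0],"yaw":0,"claw":1},
  {"offset":[0,-0.07,0],"yaw":0,"claw":1},
  {"offset":[0,-0.13,0],"yaw":0,"claw":1},
  {"offset":[0,-0.21,0],"yaw":0,"claw":1},
  {"offset":[0,-0.3,0],"yaw":0,"claw":1},
  {"offset":[0,-0.4,0],"yaw":0,"claw":1},
  {"offset":[0,-0.5,0],"yaw":0,"claw":1},
  {"offset":[0,-0.6,0],"yaw":0,"claw":1},
  {"offset":[0,-0.7,0],"yaw":0,"claw":1},
  {"offset":[0,-0.8,0],"yaw":0,"claw":1},
  {"offset":[0,-0.88,0],"yaw":0,"claw":1},
  {"offset":[0,-0.92,0],"yaw":0,"claw":1},
])

```text
time: 35.3
ee_pos: [0.5059, 0.2459, 0.0913]
tcp_rot: [180.0, 0.0, 167.4]
wrist_force: [-0.6, -0.8, -1.7]
opening: 0.0132
grasp_force: 69.3
```

Request:
servo_tool([
  {"offset":[0.06,0,0],"yaw":0,"claw":1},
  {"offset":[0.14,0,0],"yaw":0,"claw":1},
  {"offset":[0.22,0,0],"yaw":0,"claw":1},
  {"offset":[0.3,0,0],"yaw":0,"claw":1},
  {"offset":[0.36,0,0],"yaw":0,"claw":1},
  {"offset":[0.36,0,0],"yaw":0,"claw":1},
])

```text
time: 36.05
ee_pos: [0.4704, 0.2545, 0.0913]
tcp_rot: [180.0, 0.0, 167.4]
wrist_force: [0.3, -0.4, -2.0]
opening: 0.013
grasp_force: 69.3
```

```bash
python3 tb.py 13
```

```text
{'time': 36.05, 'q': [28.4111, 2.8717, -10.0646, 77.0487, -0.0001, 40.9943], 'ee_pos': [0.4704, 0.2545, 0.0913], 'tcp_rot': [179.9902, 0.0114, 167.4168], 'wrist_force': [0.2918, -0.4466, -2.0337], 'opening': 0.013, 'grasp_force': 69.2858}
grip in tray -23.1 38.4
side 56 tray xy 108.4 55.5 ztop 0.034
side 23 tray xy 59.2 59.1 ztop 0.032
side 63 tray xy -5.2 52.8 ztop 0.036
side 38 tray xy -5.3 16.7 ztop 0.035
top 35 tray xy 125.1 -57.2 ztop 0.039
top 14 tray xy -70.6 -73.4 ztop 0.042
top 20 tray xy -95.1 79.4 ztop 0.045
```

Request:
servo_tool([
  {"offset":[0,0.04,0],"yaw":0,"claw":1},
  {"offset":[0,0.1,0],"yaw":0,"claw":1},
  {"offset":[0,0.17,0],"yaw":0,"claw":1},
  {"offset":[0,0.25,0],"yaw":0,"claw":1},
  {"offset":[0,0.33,0],"yaw":0,"claw":1},
  {"offset":[0,0.41,0],"yaw":0,"claw":1},
  {"offset":[0,0.49,0],"yaw":0,"claw":1},
  {"offset":[0,0.56,0],"yaw":0,"claw":1},
  {"offset":[0,0.63,0],"yaw":0,"claw":1},
  {"offset":[0,0.69,0],"yaw":0,"claw":1},
  {"offset":[0,0.74,0],"yaw":0,"claw":1},
  {"offset":[0,0.78,0],"yaw":0,"claw":1},
])

```text
time: 37.65
ee_pos: [0.4878, 0.3307, 0.0912]
tcp_rot: [-180.0, -0.0, 167.4]
wrist_force: [-0.5, 0.7, -0.8]
opening: 0.0129
grasp_force: 69.3
```

Request:
servo_tool([
  {"offset":[0,0.03,0],"yaw":0,"claw":1},
  {"offset":[0,0.06,0],"yaw":0,"claw":1},
  {"offset":[0,0.09,0],"yaw":0,"claw":1},
  {"offset":[0,0.11,0],"yaw":0,"claw":1},
  {"offset":[0,0.13,0],"yaw":0,"claw":1},
  {"offset":[0,0.135,0],"yaw":0,"claw":1},
  {"offset":[0,0.135,0],"yaw":0,"claw":1},
])

```text
time: 38.52
ee_pos: [0.4907, 0.3433, 0.0911]
tcp_rot: [-180.0, -0.0, 167.4]
wrist_force: [-1.1, -3.2, -0.4]
opening: 0.013
grasp_force: 69.3
```

```bash
python3 tb.py 14
```

```text
{'time': 38.525, 'q': [34.9873, 11.5607, -0.5095, 77.9603, -0.0224, 47.607], 'ee_pos': [0.4907, 0.3433, 0.0911], 'tcp_rot': [-179.9624, -0.004, 167.3803], 'wrist_force': [-1.1173, -3.2152, -0.4093], 'opening': 0.013, 'grasp_force': 69.2998}
grip in tray 68.0 38.1
side 61 tray xy 96.6 14.3 ztop 0.038
side 85 tray xy 94.9 54.2 ztop 0.042
top 52 tray xy 125.2 -42.7 ztop 0.038
top 26 tray xy 64.9 18.0 ztop 0.035
top 22 tray xy 64.3 58.1 ztop 0.042
top 10 tray xy 44.8 62.0 ztop 0.031
top 11 tray xy -67.1 79.6 ztop 0.045
```

Request:
servo_tool([
  {"offset":[0,0.01,0],"yaw":0,"claw":1},
  {"offset":[0,0.01,0],"yaw":0,"claw":1},
  {"offset":[0,0.01,-0.03],"yaw":0,"claw":1},
  {"offset":[0,0,-0.1],"yaw":0,"claw":1},
  {"offset":[0,0,-0.2],"yaw":0,"claw":1},
  {"offset":[0,0,-0.36],"yaw":0,"claw":1},
  {"offset":[0,0,-0.54],"yaw":0,"claw":1},
  {"offset":[0,0,-0.72],"yaw":0,"claw":1},
  {"offset":[0,0,-0.88],"yaw":0,"claw":1},
  {"offset":[0,0,-0.98],"yaw":0,"claw":1},
  {"offset":[0,0,-1],"yaw":0,"claw":1},
  {"offset":[0,0,-1],"yaw":0,"claw":1},
])

```text
time: 40.12
ee_pos: [0.4907, 0.3435, 0.1907]
tcp_rot: [-180.0, -0.0, 167.4]
wrist_force: [0.1, 0.5, -1.2]
opening: 0.013
grasp_force: 69.3
```

```bash
python3 tb.py 15; python3 -c "
from h import *
plan((.4848,-.3369,.191),172.8)
a=cv2.imread('pics/side15.png')[80:240,200:340]; cv2.imwrite('pics/c15.png',cv2.resize(a,None,fx=3.7,fy=3.7))"
```

```text
{'time': 40.125, 'q': [34.9976, 10.952, 9.793, 88.8767, 0.002, 47.6068], 'ee_pos': [0.4907, 0.3435, 0.1907], 'tcp_rot': [-179.975, -0.0255, 167.3907], 'wrist_force': [0.0678, 0.5052, -1.244], 'opening': 0.013, 'grasp_force': 69.2851}
grip in tray 68.3 38.2
top 20 tray xy 125.2 -64.2 ztop 0.038
top 40 tray xy 124.8 -26.3 ztop 0.039
top 11 tray xy -113.3 80.7 ztop 0.043
shift units [-1.429e+00 -6.652e+00 -6.000e-03]
shift units [-7.960e-01 -6.757e+00 -6.000e-03]
yaw units -0.0301 at [0.4906 0.3434 0.1904] 167.39
```

View pics/c15.png

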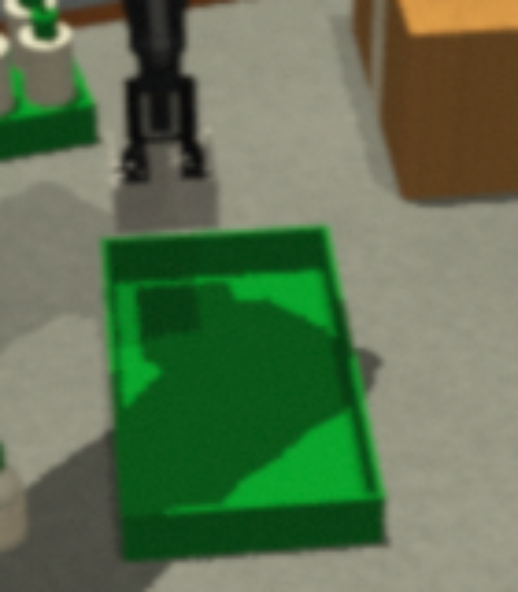

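The tray is empty and all 4 remaining balls are in the scoop. I'll carry these gently too.

Request:
servo_tool([
  {"offset":[0,-0.03,0],"yaw":0,"claw":1},
  {"offset":[0,-0.07,0],"yaw":-0.005,"claw":1},
  {"offset":[0,-0.12,0],"yaw":-0.01,"claw":1},
  {"offset":[0,-0.18,0],"yaw":-0.015,"claw":1},
  {"offset":[0,-0.25,0],"yaw":-0.02,"claw":1},
  {"offset":[0,-0.34,0],"yaw":-0.025,"claw":1},
  {"offset":[0,-0.44,0],"yaw":-0.03,"claw":1},
  {"offset":[0,-0.56,0],"yaw":-0.03,"claw":1},
  {"offset":[0,-0.7,0],"yaw":-0.03,"claw":1},
  {"offset":[0,-0.86,0],"yaw":-0.03,"claw":1},
])

```text
time: 41.48
ee_pos: [0.4717, 0.2586, 0.1912]
tcp_rot: [-180.0, -0.0, 172.8]
wrist_force: [0.9, -0.2, -1.8]
opening: 0.0131
grasp_force: 69.2
```

Request:
servo_tool([
  {"offset":[-0.03,-0.18,0],"yaw":0,"claw":1},
  {"offset":[-0.08,-0.38,0],"yaw":0,"claw":1},
  {"offset":[-0.13,-0.58,0],"yaw":0,"claw":1},
  {"offset":[-0.18,-0.78,0],"yaw":0,"claw":1},
  {"offset":[-0.22,-0.98,0],"yaw":0,"claw":1},
])

```text
time: 42.1
ee_pos: [0.4817, 0.158, 0.1912]
tcp_rot: [-180.0, 0.0, 172.8]
wrist_force: [-0.2, -0.1, -1.4]
opening: 0.0126
grasp_force: 69.3
```

Request:
servo_tool([
  {"offset":[-0.04,-0.2,0],"yaw":0,"claw":1},
  {"offset":[-0.08,-0.4,0],"yaw":0,"claw":1},
  {"offset":[-0.13,-0.6,0],"yaw":0,"claw":1},
  {"offset":[-0.18,-0.8,0],"yaw":0,"claw":1},
  {"offset":[-0.22,-1,0],"yaw":0,"claw":1},
])

```text
time: 42.72
ee_pos: [0.4908, 0.0561, 0.1912]
tcp_rot: [-180.0, 0.0, 172.8]
wrist_force: [1.1, -0.6, -0.8]
opening: 0.0133
grasp_force: 69.3
```

Request:
servo_tool([
  {"offset":[-0.04,-0.2,0],"yaw":0,"claw":1},
  {"offset":[-0.08,-0.4,0],"yaw":0,"claw":1},
  {"offset":[-0.13,-0.6,0],"yaw":0,"claw":1},
  {"offset":[-0.18,-0.8,0],"yaw":0,"claw":1},
  {"offset":[-0.22,-1,0],"yaw":0,"claw":1},
])

```text
time: 43.35
ee_pos: [0.4999, -0.0459, 0.1912]
tcp_rot: [-180.0, 0.0, 172.8]
wrist_force: [0.1, 0.3, -1.7]
opening: 0.0131
grasp_force: 69.3
```

Request:
servo_tool([
  {"offset":[-0.04,-0.2,0],"yaw":0,"claw":1},
  {"offset":[-0.08,-0.4,0],"yaw":0,"claw":1},
  {"offset":[-0.13,-0.6,0],"yaw":0,"claw":1},
  {"offset":[-0.18,-0.8,0],"yaw":0,"claw":1},
  {"offset":[-0.22,-1,0],"yaw":0,"claw":1},
])

```text
time: 43.98
ee_pos: [0.5092, -0.1477, 0.1911]
tcp_rot: [-180.0, -0.0, 172.8]
wrist_force: [0.2, 0.4, -1.7]
opening: 0.013
grasp_force: 69.3
```

Request:
servo_tool([
  {"offset":[0,-0.2,0],"yaw":0,"claw":1},
  {"offset":[0,-0.4,0],"yaw":0,"claw":1},
  {"offset":[0,-0.6,0],"yaw":0,"claw":1},
  {"offset":[0,-0.8,0],"yaw":0,"claw":1},
  {"offset":[0,-1,0],"yaw":0,"claw":1},
])

```text
time: 44.6
ee_pos: [0.4966, -0.2468, 0.1912]
tcp_rot: [180.0, 0.0, 172.8]
wrist_force: [-0.4, -0.0, -1.2]
opening: 0.013
grasp_force: 69.3
```

Request:
servo_tool([
  {"offset":[0,-0.2,0],"yaw":0,"claw":1},
  {"offset":[0,-0.4,0],"yaw":0,"claw":1},
  {"offset":[0,-0.6,0],"yaw":0,"claw":1},
  {"offset":[0,-0.75,0],"yaw":0,"claw":1},
  {"offset":[0,-0.86,0],"yaw":0,"claw":1},
  {"offset":[0,-0.9,0],"yaw":0,"claw":1},
  {"offset":[0,-0.9,0],"yaw":0,"claw":1},
])

```text
time: 45.48
ee_pos: [0.4855, -0.3347, 0.1912]
tcp_rot: [180.0, -0.0, 172.8]
wrist_force: [0.6, -0.1, -0.8]
opening: 0.0133
grasp_force: 69.2
```

```bash
python3 -c "
from h import *
plan((.4848,-.3359,.127),172.8)"
```

```text
shift units [ 0.006 -0.013  0.642]
shift units [ 0.006 -0.013  0.642]
yaw units -0.0001 at [ 0.4855 -0.3347  0.1912] 172.79
```

Request:
servo_tool([
  {"offset":[0,0,0.1],"yaw":0,"claw":1},
  {"offset":[0,0,0.25],"yaw":0,"claw":1},
  {"offset":[0,0,0.42],"yaw":0,"claw":1},
  {"offset":[0,0,0.56],"yaw":0,"claw":1},
  {"offset":[0,0,0.63],"yaw":0,"claw":1},
  {"offset":[0,0,0.63],"yaw":0,"claw":1},
])

```text
time: 46.22
ee_pos: [0.4853, -0.3346, 0.1276]
tcp_rot: [180.0, -0.0, 172.8]
wrist_force: [-0.0, -0.1, -1.6]
opening: 0.0128
grasp_force: 69.3
```

Request:
servo_tool([
  {"offset":[0,0.42,0],"yaw":0,"claw":1},
  {"offset":[0,0.98,0],"yaw":0,"claw":1},
  {"offset":[0,0.42,0],"yaw":0,"claw":1},
  {"offset":[0,0,0],"yaw":0,"claw":1},
  {"offset":[0,0,0],"yaw":0,"claw":1},
  {"offset":[0,0,0],"yaw":0,"claw":1},
])

```text
time: 46.98
ee_pos: [0.4856, -0.3349, 0.1287]
tcp_rot: [-180.0, 0.0, 172.8]
wrist_force: [0.4, -0.1, -0.1]
opening: 0.0129
grasp_force: 69.7
```

```bash
python3 -c "
from meas import *
st()
snap('side','side16');snap('top','top16')
a=cv2.imread('pics/side16.png')[220:420,240:480];b=cv2.imread('pics/top16.png')[140:270,320:470]
cv2.imwrite('pics/c16.png',np.hstack([cv2.resize(a,(480,400)),cv2.resize(b,(320,400))]))
im,C,H=load('top','top16');X,Y,Z=C[...,0],C[...,1],C[...,2]
m=(H[...,2]<45)&(X>.42)&(X<.6)&(Y>-.38)&(Y<-.15)&(Z<.06)
k,l,s,c=cv2.connectedComponentsWithStats(m.astype(np.uint8))
print([(s[i,4],c[i].round(),Z[l==i].max().round(3)) for i in range(1,k) if s[i,4]>8])"
```

```text
{'time': 46.975, 'q': [-34.5946, 9.7217, 1.5424, 81.7862, 0.0111, -27.3488], 'ee_pos': [0.4856, -0.3349, 0.1287], 'tcp_rot': [-179.994, 0.0357, 172.7542], 'wrist_force': [0.4454, -0.1344, -0.1333], 'opening': 0.0129, 'grasp_force': 69.7356}
[(np.int32(37), array([362., 180.]), np.float64(0.035)), (np.int32(13), array([416., 180.]), np.float64(0.057)), (np.int32(15), array([427., 181.]), np.float64(0.057)), (np.int32(56), array([391., 196.]), np.float64(0.036)), (np.int32(34), array([359., 206.]), np.float64(0.036)), (np.int32(55), array([380., 206.]), np.float64(0.036)), (np.int32(54), array([373., 220.]), np.float64(0.037)), (np.int32(43), array([357., 226.]), np.float64(0.036)), (np.int32(36), array([430., 226.]), np.float64(0.057))]
```

View pics/c16.png

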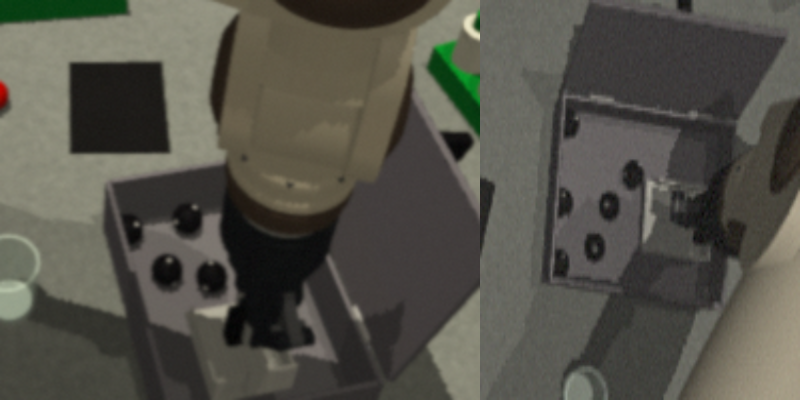

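Six balls are visible on the case floor. The seventh is in the scoop or hidden under it, so I'll fling once more, lift and count.

Request:
servo_tool([
  {"offset":[0,0.42,0],"yaw":0,"claw":1},
  {"offset":[0,0.98,0],"yaw":0,"claw":1},
  {"offset":[0,0.42,0],"yaw":0,"claw":1},
  {"offset":[0,0,0],"yaw":0,"claw":1},
  {"offset":[0,0,0],"yaw":0,"claw":1},
  {"offset":[0,0,-0.3],"yaw":0,"claw":1},
  {"offset":[0,0,-0.62],"yaw":0,"claw":1},
  {"offset":[0,0,-0.62],"yaw":0,"claw":1},
])

```text
time: 48.08
ee_pos: [0.4865, -0.3344, 0.1932]
tcp_rot: [-179.9, 0.2, 172.8]
wrist_force: [-0.0, -0.2, -1.8]
opening: 0.0129
grasp_force: 69.9
```

```bash
cat > cnt.py <<'E'
from meas import *
import sys
f=sys.argv[1]; st()
for n in('top','side'):
    snap(n,n+f);im,C,H=load(n,n+f);X,Y,Z=C[...,0],C[...,1],C[...,2]
    ex=np.array([.992,-.125]);ey=np.array([.125,.992]);O=np.array([.5033,-.2697])
    m=(H[...,2]<48)&(X>.40)&(X<.62)&(Y>-.40)&(Y<-.14)&(Z<.18)
    k,l,s,c=cv2.connectedComponentsWithStats(m.astype(np.uint8))
    for i in range(1,k):
        if s[i,4]>8:
            q=C[l==i]; P=np.median(q,0)[:2]-O; print(n,s[i,4],c[i].round(),'case xy',(P@ex*1e3).round(),(P@ey*1e3).round(),'z',q[:,2].min().round(3),q[:,2].max().round(3))
E
python3 cnt.py 17
```

```text
{'time': 48.075, 'q': [-34.5053, 9.4676, 8.3647, 88.6369, 0.0144, -27.3417], 'ee_pos': [0.4865, -0.3344, 0.1932], 'tcp_rot': [-179.8933, 0.2377, 172.8366], 'wrist_force': [-0.0256, -0.2136, -1.8153], 'opening': 0.0129, 'grasp_force': 69.9214}
top 60 [435. 173.] case xy 95.0 -89.0 z 0.078 0.142
top 44 [362. 179.] case xy 66.0 95.0 z 0.013 0.038
top 10 [379. 175.] case xy 81.0 52.0 z 0.03 0.071
top 11 [390. 177.] case xy 81.0 20.0 z 0.028 0.062
top 10 [355. 183.] case xy 55.0 114.0 z 0.012 0.047
top 156 [430. 186.] case xy 74.0 -107.0 z 0.003 0.077
top 61 [393. 195.] case xy 32.0 2.0 z 0.002 0.042
top 38 [359. 206.] case xy -10.0 96.0 z 0.025 0.037
top 54 [380. 206.] case xy -4.0 35.0 z 0.004 0.036
top 9 [353. 207.] case xy -16.0 115.0 z 0.016 0.056
top 10 [351. 220.] case xy -53.0 115.0 z 0.016 0.056
top 60 [372. 222.] case xy -50.0 54.0 z 0.004 0.037
top 45 [357. 225.] case xy -66.0 95.0 z 0.022 0.038
top 12 [350. 227.] case xy -73.0 114.0 z 0.025 0.052
top 59 [429. 230.] case xy -55.0 -111.0 z -0.0 0.066
top 12 [391. 234.] case xy -78.0 -2.0 z 0.001 0.076
side 179 [333. 329.] case xy -8.0 89.0 z 0.003 0.035
side 113 [306. 334.] case xy -61.0 87.0 z 0.006 0.036
side 174 [316. 354.] case xy -53.0 46.0 z 0.003 0.036
side 16 [404. 361.] case xy 82.0 -18.0 z 0.049 0.07
side 58 [361. 367.] case xy -27.0 -74.0 z 0.164 0.18
side 247 [312. 396.] case xy -83.0 -38.0 z 0.011 0.074
side 268 [417. 400.] case xy 82.0 -79.0 z 0.007 0.072
side 217 [348. 404.] case xy -26.0 -55.0 z 0.002 0.036
```

Request:
servo_tool([
  {"offset":[0,0.3,0],"yaw":0,"claw":1},
  {"offset":[0,0.65,0],"yaw":0,"claw":1},
  {"offset":[0,1,0],"yaw":0,"claw":1},
])

```text
time: 48.55
ee_pos: [0.4975, -0.234, 0.1886]
tcp_rot: [179.9, -0.1, 172.8]
wrist_force: [-0.1, -0.4, -0.9]
opening: 0.0131
grasp_force: 69.8
```

Request:
servo_tool([
  {"offset":[0.1,0.5,0],"yaw":0.02,"claw":1},
  {"offset":[0.1,0.9,0],"yaw":0.064,"claw":1},
  {"offset":[0.1,1,0],"yaw":0.064,"claw":1},
  {"offset":[0.1,1,0],"yaw":0.064,"claw":1},
])

```text
time: 49.05
ee_pos: [0.5004, -0.1346, 0.1894]
tcp_rot: [-180.0, -0.1, 161.4]
wrist_force: [0.2, 0.9, -0.5]
opening: 0.0131
grasp_force: 69.8
```

Request:
servo_tool([
  {"offset":[0,0.4,0],"yaw":0,"claw":1},
  {"offset":[0,0.8,0],"yaw":0,"claw":1},
  {"offset":[0,0.9,0],"yaw":0,"claw":1},
  {"offset":[0,0.9,0],"yaw":0,"claw":1},
])

```text
time: 49.55
ee_pos: [0.5296, -0.0504, 0.1897]
tcp_rot: [-180.0, -0.0, 161.3]
wrist_force: [0.1, 0.4, -0.8]
opening: 0.0129
grasp_force: 69.8
```

```bash
python3 cnt.py 18 | grep -v "^side.*z 0.0[4-9]"; python3 -c "
from meas import *
plan((.4948,-.0316,.0905),161.3)
for n in('top','side'):
    im,C,H=load(n,n+'18');X,Y,Z=C[...,0],C[...,1],C[...,2]
    p=(abs(X-.5)<.1)&(abs(Y+.04)<.1)&(Z>.085)&(Z<.16)
    print(n,rect(C[p]),np.percentile(Z[p],[1,50,99]))
    m=(Z<.05)&(Z>.012)&(H[...,2]<70)&(H[...,1]<130)&(X>.4)&(X<.6)&(Y>.14)&(Y<.4)
    print('dark in tray',m.sum())
"
```

```text
{'time': 49.55, 'q': [-5.4258, 1.7055, -0.3915, 87.9495, -0.0185, 13.2575], 'ee_pos': [0.5296, -0.0504, 0.1897], 'tcp_rot': [-179.9714, -0.041, 161.3167], 'wrist_force': [0.1359, 0.4298, -0.7891], 'opening': 0.0129, 'grasp_force': 69.8034}
top 9 [389. 177.] case xy 81.0 21.0 z 0.025 0.062
top 70 [412. 179.] case xy 81.0 -47.0 z 0.015 0.073
top 318 [432. 208.] case xy 6.0 -111.0 z 0.002 0.074
top 59 [393. 195.] case xy 32.0 2.0 z 0.014 0.037
top 51 [380. 206.] case xy -5.0 33.0 z 0.017 0.036
top 62 [407. 216.] case xy -24.0 -44.0 z 0.02 0.036
top 26 [374. 223.] case xy -53.0 49.0 z 0.025 0.036
side 193 [372. 322.] case xy 66.0 90.0 z 0.003 0.035
side 176 [333. 329.] case xy -9.0 89.0 z 0.002 0.036
side 96 [305. 334.] case xy -61.0 87.0 z 0.007 0.036
side 155 [315. 354.] case xy -54.0 46.0 z 0.004 0.037
side 163 [346. 359.] case xy -5.0 26.0 z 0.002 0.035
side 180 [371. 371.] case xy 32.0 -7.0 z 0.012 0.036
side 193 [348. 403.] case xy -25.0 -56.0 z 0.002 0.038
shift units [0.389 0.072 0.995]
shift units [0.389 0.073 0.995]
yaw units -0.0004 at [ 0.5293 -0.051   0.19  ] 161.23
top (array([527.2,  -7.2]), array([32.9, 35.1]), 70.8, [[505.0, -17.0], [538.0, -28.0], [549.0, 3.0], [516.0, 14.0]]) [0.10020296 0.10623846 0.13457464]
dark in tray 61
side (array([535.4, -40.5]), array([89.7, 66.3]), 71.4, [[490.0, -72.0], [553.0, -94.0], [581.0, -8.0], [518.0, 13.0]]) [0.10322532 0.12277854 0.15972485]
dark in tray 0
```

All seven balls are confirmed in the case by the side view: seven blobs at floor height, topping out at 35 to 38 mm. Placing the scoop now.

Request:
servo_tool([
  {"offset":[0.2,0.07,0],"yaw":0,"claw":1},
  {"offset":[0.4,0.07,0],"yaw":0,"claw":1},
  {"offset":[0.405,0.075,0.3],"yaw":0,"claw":1},
  {"offset":[0.405,0.075,0.6],"yaw":0,"claw":1},
  {"offset":[0.405,0.075,0.8],"yaw":0,"claw":1},
  {"offset":[0.405,0.075,0.9],"yaw":0,"claw":1},
  {"offset":[0.405,0.075,0.95],"yaw":0,"claw":1},
  {"offset":[0.405,0.075,0.98],"yaw":0,"claw":1},
  {"offset":[0.405,0.075,0.99],"yaw":0,"claw":1},
  {"offset":[0.405,0.075,0.99],"yaw":0,"claw":1},
])

```text
time: 50.9
ee_pos: [0.4938, -0.0297, 0.0915]
tcp_rot: [180.0, 0.0, 161.3]
wrist_force: [0.2, -0.6, -0.7]
opening: 0.0132
grasp_force: 69.8
```

Request:
servo_tool([
  {"offset":[0,0,0.01],"yaw":0,"claw":1},
  {"offset":[0,0,0.015],"yaw":0,"claw":1},
  {"offset":[0,0,0.015],"yaw":0,"claw":1},
  {"offset":[0,0,0.015],"yaw":0,"claw":1},
])

```text
time: 51.4
ee_pos: [0.4937, -0.0297, 0.0899]
tcp_rot: [180.0, 0.0, 161.3]
wrist_force: [-0.9, 0.5, 1.6]
opening: 0.0133
grasp_force: 70.2
```

Request:
servo_tool([
  {"offset":[0,0,0],"yaw":0,"claw":0.75},
  {"offset":[0,0,0],"yaw":0,"claw":0.65},
  {"offset":[0,0,0],"yaw":0,"claw":0.4},
  {"offset":[0,0,0],"yaw":0,"claw":0},
  {"offset":[0,0,0],"yaw":0,"claw":0},
  {"offset":[0,0,0],"yaw":0,"claw":0},
  {"offset":[0,0,-0.2],"yaw":0,"claw":0},
  {"offset":[0,0,-0.6],"yaw":0,"claw":0},
  {"offset":[0,0,-1],"yaw":0,"claw":0},
  {"offset":[0,0,-1],"yaw":0,"claw":0},
])

```text
time: 52.65
ee_pos: [0.4949, -0.0298, 0.1929]
tcp_rot: [179.9, 0.3, 161.3]
wrist_force: [-0.9, -1.0, -0.4]
opening: 0.0855
grasp_force: 0.0
```

Request:
servo_tool([
  {"offset":[-1,0,-1],"yaw":0,"claw":0},
  {"offset":[-1,0,-1],"yaw":0,"claw":0},
  {"offset":[-1,0,-1],"yaw":0,"claw":0},
  {"offset":[-1,0,-1],"yaw":0,"claw":0},
])

```text
time: 53.15
ee_pos: [0.5891, -0.0621, 0.2888]
tcp_rot: [-180.0, -0.0, 161.2]
wrist_force: [-0.2, 0.1, -0.9]
opening: 0.0853
grasp_force: 0.0
```

```bash
python3 - <<'E'
from meas import *
st()
for n in('top','side'):
    snap(n,n+'19'); im,C,H=load(n,n+'19'); X,Y,Z=C[...,0],C[...,1],C[...,2]
    box=lambda a,b,c,d:(X>a)&(X<b)&(Y>c)&(Y<d)
    hd=(Z>.09)&(Z<.12)&box(.42,.56,-.08,.06)
    print(n,'handle',rect(C[hd])[:3] if hd.sum()>5 else hd.sum(), np.percentile(Z[hd],98) if hd.any() else 0)
    mt=big((Z<.015)&(H[...,2]<45)&box(.38,.62,-.1,.12)); print('mat',rect(C[mt])[:3])
    l=(Z>.1)&(Z<.26)&box(.57,.70,-.42,-.15); q=C[l]
    if l.any():
        t=q[q[:,2]>.225]; print('lid top edge',rect(t),'n',len(t)); print('pts y range',q[:,1].min(),q[:,1].max())
    tb=l&(H[...,2]<40); print('tab?',tb.sum(), np.median(C[tb],0).round(3) if tb.any() else '')
E
```

```text
{'time': 53.15, 'q': [-6.0195, 12.0776, 22.0377, 100.0015, 0.0012, 12.7358], 'ee_pos': [0.5891, -0.0621, 0.2888], 'tcp_rot': [-179.9921, -0.0406, 161.2447], 'wrist_force': [-0.2115, 0.1108, -0.9313], 'opening': 0.0853, 'grasp_force': 0.0}
top handle (array([493.8, -25.4]), array([ 8.1, 41.8]), 76.8) 0.10416753299093444
mat (array([505.3,   2.4]), array([84.4, 97.3]), 71.4)
lid top edge (array([ 636.3, -316.9]), array([168.5,  21.8]), 81.6, [[613.0, -399.0], [635.0, -402.0], [659.0, -235.0], [638.0, -232.0]]) n 367
pts y range -0.39928592345877084 -0.2331269823193124
tab? 51 [ 0.662 -0.287  0.217]
side handle (array([495.8, -32.1]), array([16.8, 42.8]), 70.5) 0.10317139243616057
mat (array([501.2, -17.5]), array([122.1,  98.1]), 70.1)
lid top edge (array([ 637. , -288.6]), array([230.3,  13.6]), 83.2, [[617.0, -402.0], [630.0, -404.0], [657.0, -175.0], [644.0, -173.0]]) n 1480
pts y range -0.4029530670636207 -0.16883457176127892
tab? 112 [ 0.666 -0.297  0.216]
```

The scoop is standing within about 2 mm of the mat's centre. Next I'll go round behind the lid with the fingers closed.

Request:
servo_tool([
  {"offset":[-0.5,-0.1,0],"yaw":-0.03,"claw":1},
  {"offset":[-0.93,-0.19,0],"yaw":-0.064,"claw":1},
  {"offset":[-0.93,-0.19,0],"yaw":-0.064,"claw":1},
  {"offset":[-0.93,-0.19,0],"yaw":-0.064,"claw":1},
  {"offset":[-0.93,-0.19,0],"yaw":-0.064,"claw":1},
])

```text
time: 53.88
ee_pos: [0.6693, -0.109, 0.2909]
tcp_rot: [180.0, 0.1, 172.8]
wrist_force: [0.2, 0.5, 0.2]
opening: 0.0003
grasp_force: 0.0
```

```bash
python3 -c "
from h import *
plan((.6714,-.2153,.222),172.8)"
```

```text
shift units [-0.154 -1.052  0.689]
shift units [-0.154 -1.052  0.689]
yaw units -0.0001 at [ 0.6693 -0.109   0.2909] 172.79
```

Request:
servo_tool([
  {"offset":[-0.15,0,0],"yaw":0,"claw":1},
  {"offset":[-0.15,-0.5,0],"yaw":0,"claw":1},
  {"offset":[-0.15,-1,0],"yaw":0,"claw":1},
  {"offset":[-0.15,-1,0.3],"yaw":0,"claw":1},
  {"offset":[-0.15,-1,0.55],"yaw":0,"claw":1},
  {"offset":[-0.15,-1,0.69],"yaw":0,"claw":1},
  {"offset":[-0.15,-1,0.69],"yaw":0,"claw":1},
  {"offset":[-0.15,-1,0.69],"yaw":0,"claw":1},
])

```text
time: 54.88
ee_pos: [0.6725, -0.2104, 0.2225]
tcp_rot: [-180.0, 0.1, 172.8]
wrist_force: [-0.8, 0.6, -0.1]
opening: -0.0001
grasp_force: 0.0
```

Behind the lid with no contact. Pushing it forward past vertical.

Request:
servo_tool([
  {"offset":[0.05,0,0],"yaw":0,"claw":1},
  {"offset":[0.13,0,0],"yaw":0,"claw":1},
  {"offset":[0.21,0,0],"yaw":0,"claw":1},
  {"offset":[0.29,0,0],"yaw":0,"claw":1},
  {"offset":[0.37,0,0],"yaw":0,"claw":1},
  {"offset":[0.45,0,0],"yaw":0,"claw":1},
  {"offset":[0.53,0,0],"yaw":0,"claw":1},
  {"offset":[0.61,0,0],"yaw":0,"claw":1},
  {"offset":[0.69,0,0],"yaw":0,"claw":1},
  {"offset":[0.77,0,0],"yaw":0,"claw":1},
  {"offset":[0.85,0,0],"yaw":0,"claw":1},
  {"offset":[0.93,0,0],"yaw":0,"claw":1},
])

```text
time: 56.38
ee_pos: [0.5797, -0.199, 0.2202]
tcp_rot: [180.0, -0.0, 172.8]
wrist_force: [0.6, -0.7, -0.6]
opening: -0.0
grasp_force: 0.0
```

```bash
cat > lid.py <<'E'
from meas import *
import sys
f=sys.argv[1]; st()
ex=np.array([.992,-.125]);ey=np.array([.125,.992]);Hn=np.array([.5876,-.2803])
for n in('top','side'):
    snap(n,n+f); im,C,H=load(n,n+f); d=C[...,:2]-Hn; x=d@ex;y=d@ey;Z=C[...,2]
    for a,b in((-.1,-.05),(-.03,-.01),(.04,.06)):
        m=(y>a)&(y<b)&(x>-.2)&(x<.08)&(Z>.07)&(Z<.26)
        if m.sum()>5: q=Z[m]; i=np.argmax(q); print(n,(a,b),m.sum(),'zmax',q[i].round(3),'at x',x[m][i].round(3),'xmin',x[m].min().round(3))
E
python3 lid.py 20
```

```text
{'time': 56.375, 'q': [-18.9494, 13.2793, 15.7767, 92.5461, 0.0009, -11.7379], 'ee_pos': [0.5797, -0.199, 0.2202], 'tcp_rot': [179.9892, -0.0475, 172.7884], 'wrist_force': [0.6008, -0.6772, -0.5559], 'opening': -0.0, 'grasp_force': 0.0}
side (-0.1, -0.05) 578 zmax 0.24 at x -0.05 xmin -0.169
side (-0.03, -0.01) 194 zmax 0.239 at x -0.049 xmin -0.169
side (0.04, 0.06) 212 zmax 0.26 at x -0.031 xmin -0.167
```

The lid is past vertical (about 1.28 rad) and sinking by itself. I'll retreat and wait.

Request:
servo_tool([
  {"offset":[0,0.4,-0.5],"yaw":0,"claw":1},
  {"offset":[0,0.8,-1],"yaw":0,"claw":1},
  {"offset":[0,1,-1],"yaw":0,"claw":1},
  {"offset":[0,1,-1],"yaw":0,"claw":1},
])

```text
time: 56.98
ee_pos: [0.5934, -0.0986, 0.3205]
tcp_rot: [180.0, 0.0, 172.9]
wrist_force: [-0.4, -0.6, -0.6]
opening: 0.0002
grasp_force: 0.0
```

Request:
servo_tool([
  {"offset":[0.5,1,0],"yaw":0,"claw":0.5},
  {"offset":[1,1,0],"yaw":0,"claw":0},
  {"offset":[1,1,0],"yaw":0,"claw":0},
  {"offset":[1,1,0],"yaw":0,"claw":0},
  {"offset":[1,1,0],"yaw":0,"claw":0},
  {"offset":[1,1,0],"yaw":0,"claw":0},
  {"offset":[1,1,0],"yaw":0,"claw":0},
  {"offset":[1,1,0],"yaw":0,"claw":0},
])

```text
time: 57.98
ee_pos: [0.5065, 0.0116, 0.3204]
tcp_rot: [-180.0, -0.0, 172.8]
wrist_force: [-0.5, 0.9, 0.6]
opening: 0.0852
grasp_force: 0.0
```

Request:
servo_tool([
  {"offset":[0.5,0.5,0],"yaw":0,"claw":0},
  {"offset":[0.5,0.5,0],"yaw":0,"claw":0},
  {"offset":[0.5,0.5,0],"yaw":0,"claw":0},
  {"offset":[0.5,0.5,0],"yaw":0,"claw":0},
  {"offset":[0.5,0.5,0],"yaw":0,"claw":0},
  {"offset":[0.5,0.5,0],"yaw":0,"claw":0},
  {"offset":[0.5,0.5,0],"yaw":0,"claw":0},
  {"offset":[0.5,0.5,0],"yaw":0,"claw":0},
  {"offset":[0.5,0.5,0],"yaw":0,"claw":0},
  {"offset":[0.5,0.5,0],"yaw":0,"claw":0},
  {"offset":[0.5,0.5,0],"yaw":0,"claw":0},
  {"offset":[0.5,0.5,0],"yaw":0,"claw":0},
])

```text
time: 59.48
ee_pos: [0.4629, 0.0678, 0.3207]
tcp_rot: [-180.0, -0.0, 172.8]
wrist_force: [-0.2, 1.1, -0.4]
opening: 0.0855
grasp_force: 0.0
```

```bash
python3 lid.py 21
```

```text
{'time': 59.475, 'q': [8.328, -4.151, 8.5138, 102.6686, -0.0015, 15.5364], 'ee_pos': [0.4629, 0.0678, 0.3207], 'tcp_rot': [-179.9975, -0.0032, 172.7915], 'wrist_force': [-0.2312, 1.1373, -0.449], 'opening': 0.0855, 'grasp_force': 0.0}
top (-0.1, -0.05) 1144 zmax 0.092 at x -0.159 xmin -0.17
top (-0.03, -0.01) 436 zmax 0.092 at x -0.033 xmin -0.17
top (0.04, 0.06) 462 zmax 0.091 at x -0.094 xmin -0.169
side (-0.1, -0.05) 3378 zmax 0.09 at x -0.079 xmin -0.169
side (-0.03, -0.01) 1166 zmax 0.089 at x -0.053 xmin -0.169
side (0.04, 0.06) 1014 zmax 0.089 at x -0.076 xmin -0.167
```

The lid is shut. Last check is the scoop and bystanders against the first pictures, since the scoop may have been knocked.

Request:
servo_tool([
  {"offset":[1,1,0],"yaw":0,"claw":0},
  {"offset":[1,1,0],"yaw":0,"claw":0},
  {"offset":[1,1,0],"yaw":0,"claw":0},
  {"offset":[1,1,0],"yaw":0,"claw":0},
  {"offset":[1,1,0],"yaw":0,"claw":0},
  {"offset":[1,1,0],"yaw":0,"claw":0},
  {"offset":[1,1,0],"yaw":0,"claw":0},
  {"offset":[1,1,0],"yaw":0,"claw":0},
])

```text
time: 60.58
ee_pos: [0.3765, 0.1792, 0.3206]
tcp_rot: [-180.0, -0.0, 172.7]
wrist_force: [-0.7, -0.3, -0.3]
opening: 0.0854
grasp_force: 0.0
```

```bash
python3 scoop.py 22 | grep -v "case zone\|high pts"; python3 - <<'E'
from meas import *
for n in('top','side'):
    for f in('0','22'):
        im,C,H=load(n,n+f); X,Y,Z=C[...,0],C[...,1],C[...,2]
        w=(X>.25)&(X<.68)&(Y>-.35)&(Y<.42)
        red=w&((H[...,0]<8)|(H[...,0]>172))&(H[...,1]>170)&(H[...,2]>80)
        cap=w&(H[...,0]>45)&(H[...,0]<80)&(H[...,1]>100)&(Z>.055)&(Z<.095)
        jar=w&(Z>.06)&(Z<.1)&(X<.42)&(Y>.15)
        bk=w&(Z>.03)&(Z<.075)&(X<.4)&(Y<-.1)
        print(n,f,[(k,int(m.sum()),np.median(C[m],0).round(3).tolist()) for k,m in(('red',red),('jar',jar),('beaker',bk)) if m.any()])
        k,l,s,c=cv2.connectedComponentsWithStats(cap.astype(np.uint8)); print('  caps',[np.median(C[l==i],0).round(3).tolist() for i in range(1,k) if s[i,4]>5])
E
```

```text
top handle (array([493.4, -29.8]), array([13.7, 43.1]), 72.0, [[471.0, -30.0], [512.0, -43.0], [516.0, -30.0], [475.0, -17.0]]) 84 0.10471657275195669
mat (array([500. , -13.1]), array([119.7,  97.6]), 71.8, [[435.0, -55.0], [528.0, -85.0], [565.0, 29.0], [472.0, 59.0]])
top 0 [('red', 222, [0.339, 0.029, 0.028]), ('jar', 277, [0.327, 0.279, 0.084]), ('beaker', 158, [0.328, -0.206, 0.057])]
  caps [[0.337, 0.19, 0.075]]
top 22 [('red', 79, [0.339, 0.021, 0.029]), ('beaker', 153, [0.328, -0.205, 0.059])]
  caps []
side 0 [('red', 465, [0.338, 0.02, 0.027]), ('jar', 453, [0.327, 0.269, 0.082]), ('beaker', 761, [0.332, -0.185, 0.052])]
  caps [[0.338, 0.184, 0.074]]Traceback (most recent call last):
  File "scoop.py", line 13, in <module>
    if __name__=='__main__': scoop(sys.argv[1]); plan((.505,-.019,.20),160.7)
                             ~~~~~^^^^^^^^^^^^^
  File "scoop.py", line 12, in scoop
    P=C[b]; i=P[:,2]>.15; print('high pts x range',P[i,0].min(),P[i,0].max(),P[i,2].max())
                                                   ~~~~~~~~~~^^
    return umr_minimum(a, axis, None, out, keepdims, initial, where)
ValueError: zero-size array to reduction operation minimum which has no identity
[ WARN:0@0.238] global loadsave.cpp:275 findDecoder imread_('pics/side22.png'): can't open/read file: check file path/integrity
Traceback (most recent call last):
  File "meas.py", line 5, in load
    im=cv2.imread('pics/'+f+'.png');d=np.load('pics/'+f+'_d.npy');C=cloud(n,d);C[d==0]=9;return im,C,cv2.cvtColor(im,cv2.COLOR_BGR2HSV)
                                      ~~~~~~~^^^^^^^^^^^^^^^^^^^^
FileNotFoundError: [Errno 2] No such file or directory: 'pics/side22_d.npy'
```

```bash
python3 -c "
from workcell import *
print(job_done())"
```

```text
the job is handed in; nothing more can be done
None
```

The job is handed in: all 7 balls are in the case, the lid is shut, and the scoop is upright within about 2 mm of its mat's middle; of the bystanders, the beaker and model were re-checked and hadn't moved, but my final look at the jar and bottles failed (nothing went near them).

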